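# Peg the tilting stand, then press the carved tile flush on its sloped panel

## Task

Glue-up in the carving shop: first stop the tilting stand from sliding back by moving the long plain steel peg from its outer hole to the bench-board hole right behind the middle of the stand, pushed fully down and let go. Then pick up the small oblong carved tile, carved side up, lay it over the bare-wood field of the sloped panel with its long side running up the slope, and press it flat and flush against the panel, firmly but gently. Finish while still gripping the tile and pressing it there (do not let go), and leave everything else where it is.

Things in the scene. Friction and masses are not known exactly. Their poses are not given: they have to be found in the camera images.
- bench: Fixed plywood bench board on the table, 250 x 340 x 34 mm (x, y, z). Origin: centre of its underside, on the table. Its +x points away from the robot, z up. Its three holes lie in a row along y near the far edge.
- hole1 (a point): Centre of the mouth of the middle hole, right behind the stand, on the board's top (34 mm above the table). Round blind hole, 14.6 mm wide, 26 mm deep, with a 2 mm chamfer. Axes as the bench board's.
- peg: Long plain steel stop peg, round, 12 mm thick and 140 mm long, 70 g, standing upright in one of the two outer holes (138 mm to either side of the middle one, same size). Origin: centre of its lower end (tapered over the last 3 mm), z along the peg towards its top.
- stand: Tilting stand lying loose on the bench board: plywood base 160 x 190 x 14 mm, hinge at the near edge, a sloped panel and two steel quadrants with black clamp knobs (to 95 mm either side of the middle). Origin: centre of the base's underside; +x away from the robot, z up. Whole stand 0.8 kg. The gap between its back edge and the middle hole's centre is about 20 mm.
- panel (a joint): Slope of the stand's panel, rad from horizontal (0.30 to 0.56). The hinge line lies along the near edge, so the face looks up and towards the robot; the hinge is clamped by friction (6 N m) and does not give under light pressure.
- field (a point): Centre of the bare pale-wood field (90 x 60 mm) on the panel's face, lying exactly on the surface. x points up the slope, y along the hinge line (to the left), z straight out of the face. The panel is flat, 150 mm wide (y), reaching 67 mm below and 63 mm above this point along x. The quadrants stand at most 20 mm above the face, 80 mm to either side.
- tile: Small oblong tile of dark carved wood, 84 x 54 x 16 mm (x, y, z), about 75 g, lying flat on the table, carved side up. Origin: centre of its plain underside; x along its length, z out of the carved side. Best gripped across its 54 mm width. Either end may point up the slope.
- brush: Bystander: paint brush standing on its wooden handle (11 mm thick, bristles up, 190 mm long) in the other outer hole of the bench board. Origin: lower end.
- square_tile: Bystander: larger square carved tile, 120 x 120 x 16 mm, flat on the table. Origin: centre of its underside.
- round_box: Bystander: round carved box, 96 mm wide, 42 mm high. Origin: centre of its underside.
- jar: Bystander: white jar with a black cap, 56 mm wide, 75 mm high. Origin: centre of its underside.
- knife: Bystander: carving knife, about 190 mm long, lying flat. Origin: between handle and blade, at the table.
- mallet: Bystander: wooden mallet lying on its side, 255 mm long. Origin: at the table below the joint of handle and head.
Things that resemble listed ones, but are neither listed nor needed, are in the scene too. Leave any purple or turquoise look-alike of the tile alone.

How it is judged:
By the outcome, as a careful person would: the job done as asked, in the order asked, and still so for the second after the job is handed in, while the arm keeps its last pose, push and grip.
It also fails if it takes over 67 s, if anything falls off the work surface, if the arm or the gripper's body presses on something with over 40 N, if the wrist force passes 120 N, or if a joint passes its speed limit or range.

## Robot

A 6-joint arm with a two-finger parallel gripper is mounted at the origin on the work surface. World frame = base frame: x ahead of the robot, y to its left, z up, the work surface at z = 0. Lengths are in m, angles in degrees, forces in N, time in s.
With the tool pointing down it reaches from about 0.25 to 0.725 m from the base axis. Payload 9.7 kg.
Tool frame: the origin (TCP) lies at the very end of the fingers, on their centre line; the grasp point (between the pads) lies 19 mm behind it (bot.grip_point_offset is the z of the grasp point in the tool frame, in m); z points along the fingers, x is the direction in which the jaws open and shut, and the axes are right-handed (so a half turn about z gives the same grasp; the last joint's range is limited). The gripper opens to 85 mm and grips with 20 to 120 N. Pads are 22 mm wide; open, the fingers measure 114 mm over their backs; the gripper's body (76 mm by 85 mm) begins 54 mm behind the grasp point. The pads swing forward as they close: fully open they stand 13 mm farther back than shut.
Start: joints at [-75, 4.979, 10.078, 95.1, 0, 90], TCP at [0.142, -0.531, 0.231] pointing down, gripper open.
Joint ranges: [-179.16, 179.16], [-48.56, 103.87], [-65.8, 70.77], [-126.05, 130.52], [-82.76, 87.17], [-180, 180]. Speed limits (degrees/s): [127.2, 127.2, 147.25, 180, 180, 180].

## Interface

Orientations are given as [roll, pitch, yaw] about the fixed x, y, z axes, in that order (R = Rz(yaw) Ry(pitch) Rx(roll)).
In Python, from workcell import get_obs, viewer, job_done, bot gives the robot as it stands.
- The arm moves only by the shell command python3 -m handwheel 'ROWS' [FORCE]. ROWS is JSON, a list of rows, each a list of 5 numbers: the closure, from 0 (fully open) to 1 (shut), then the shift along the world's x, y, z in m, then the turn about the world's z in degrees. A call has 1 to 5 rows; each row is the pose to reach, as a shift and turn from the pose measured when the call began; what a row does not reach only later rows make up. A row lasts 1/10 s, in which the tool goes at most 50 mm and 8.59 degrees, less where a joint would pass 70% of its speed; a pose out of reach is approached as far as the arm can. A call with a gripper value outside its range is refused whole. The fingers move at their own pace and stop on an object; FORCE is the grip in N (left out, the last holds). Time passes only in rows, so rows that repeat a pose let the fingers close. It gives the time, the measured TCP pose, the force and the opening at its end, in the units of the state.
- get_obs(): the state, without advancing time (a new reading comes with each control period).
- viewer.camera(name): name is "scene" or "top" or "wrist"; returns a dict with "color" (480x640x3 uint8, blue, green, red), "K" (3x3 intrinsics, pixels), "dist_coeffs" ([k1, k2, p1, p2, k3] as OpenCV has them; the pictures are not rectified), "origin" and "orientation" of the camera in the world. Camera axes: x right, y down, z forward; pixel columns grow to the right and rows downward; lengths in m; the calibration is good to about 2 mm. A picture is of the moment at which its call begins. There is no depth.
- job_done(): hands the job in, once; it reports no verdict.
The state is a dict: "time": time; "q": joint angles; "qd": joint speeds; "joint_efforts": joint torques, N m; "ee_pos": TCP position; "tcp_rot": TCP orientation; "wrist_force": force on the tool from outside, world axes, zero at the start; "torque": the same for the moment, N m; "opening": finger opening in m.
Only numpy, scipy, OpenCV 4.12 (cv2) and the standard library are available. Lean on these libraries where they do the work, as an engineer would, in place of code of your own. Each camera call takes 0.05 s, during which the arm holds its last target.

## Working session

There is one attempt and no reset: what is moved stays moved. The work goes in short steps, Python scripts to look and compute and a shell command to move; the robot and the scene stay as the last step left them, time stands still between calls to the robot, and variables do not carry over. Pictures are saved under pics/ and viewed, and the job is handed in when it is done.

```bash
mkdir -p pics; ls; cat > h.py <<'E'
import numpy as np, cv2
from workcell import get_obs, viewer, bot
E
python3 - <<'E'
from h import *
o=get_obs()
for k in o: print(k,np.round(o[k],4))
for n in ['scene','top','wrist']:
    c=viewer.camera(n); cv2.imwrite(f'pics/{n}0.png',c['color'])
    np.save(f'pics/{n}0.npy',c,allow_pickle=True)
    print(n,c['K'],c['dist_coeffs'],c['origin'],c['orientation'])
E
```

```text
pics
time 0.0
q [-7.49987e+01  5.01090e+00  1.00340e+01  9.50996e+01  6.00000e-04
  8.99987e+01]
qd [ 0.0371  0.0072  0.0898 -0.095  -0.0306  0.0277]
joint_efforts [ 1.80000e-03 -5.20398e+01  4.64796e+01  1.67000e-02  2.00000e-04
 -0.00000e+00]
ee_pos [ 0.1423 -0.531   0.2306]
tcp_rot [-1.799994e+02  7.650000e-02 -7.499740e+01]
wrist_force [-0.0514  0.8723  0.4406]
torque [ 0.0144 -0.0409 -0.0482]
opening 0.0852
scene [[458.51870015   0.         313.45205383]
 [  0.         458.51870015 230.07687233]
 [  0.           0.           1.        ]] [0.00572983 0.         0.         0.         0.        ] [1.34146842 0.22072163 0.61398686] [-121.5211338    -1.30847729  104.93369182]
top [[504.65447812   0.         322.46670579]
 [  0.         504.65447812 250.04018587]
 [  0.           0.           1.        ]] [-0.02717668  0.          0.          0.          0.        ] [0.27369953 0.00487997 1.52574859] [-1.71270745e+02 -9.01424279e-02 -8.91660846e+01]
wrist [[426.17926246   0.         318.37133   ]
 [  0.         426.17926246 244.22829138]
 [  0.           0.           1.        ]] [-0.03870701  0.          0.          0.          0.        ] [ 0.22401643 -0.50933543  0.37376698] [ 1.60947004e+02  1.04144895e-01 -7.49858875e+01]
```

View pics/scene0.png

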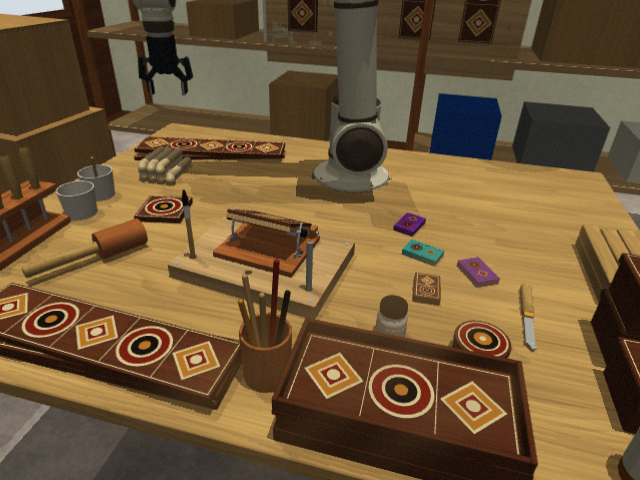

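View pics/top0.png

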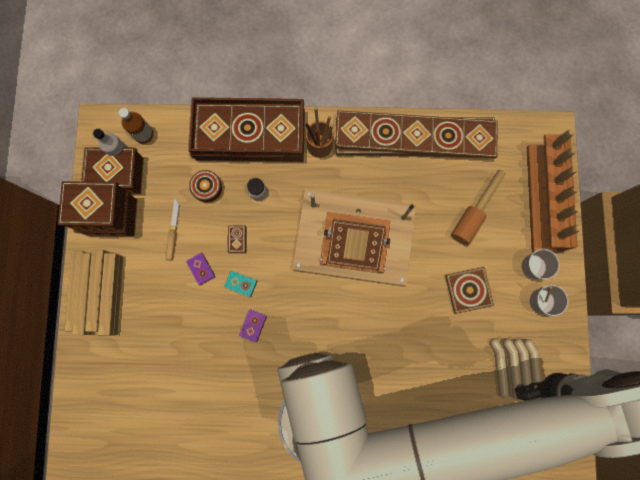

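View pics/wrist0.png

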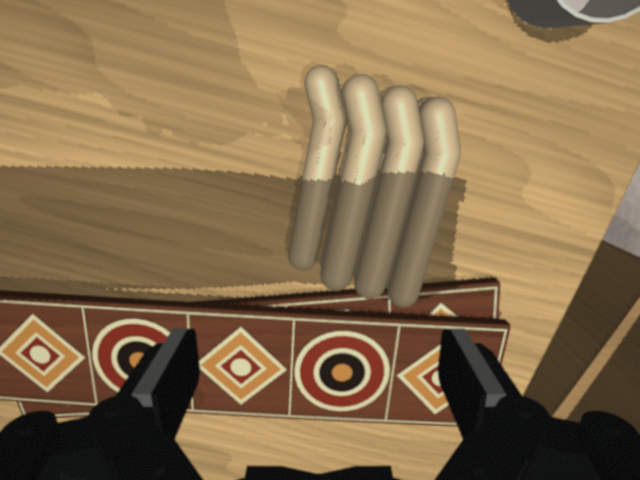

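```bash
cat >> h.py <<'E'
from scipy.spatial.transform import Rotation as Ro
def ray(c,p):
    u=cv2.undistortPoints(np.array([[p]],float),c['K'],np.array(c['dist_coeffs']))[0,0]
    d=Ro.from_euler('xyz',c['orientation'],degrees=True).apply([u[0],u[1],1.])
    return np.array(c['origin']),d/np.linalg.norm(d)
def onz(c,p,z):
    o,d=ray(c,p); return o+d*(z-o[2])/d[2]
def tri(*cp):
    A=0;b=0;R=[]
    for c,p in cp:
        o,d=ray(c,p);P=np.eye(3)-np.outer(d,d);A=A+P;b=b+P@o;R.append((P,o))
    x=np.linalg.solve(A,b); return x,[float(np.linalg.norm(P@(x-o)))*1000 for P,o in R]
def proj(c,X):
    R=Ro.from_euler('xyz',c['orientation'],degrees=True).as_matrix()
    rv=cv2.Rodrigues(R.T)[0]; t=-R.T@np.array(c['origin'])
    return cv2.projectPoints(np.array([X],float).reshape(-1,1,3),rv,t,c['K'],np.array(c['dist_coeffs']))[0].reshape(-1,2)
def load(n): return np.load(f'pics/{n}.npy',allow_pickle=True).item()
def snap(n,tag):
    c=viewer.camera(n); cv2.imwrite(f'pics/{tag}.png',c['color']); np.save(f'pics/{tag}.npy',c,allow_pickle=True); return c
def crop(tag,x0,y0,x1,y1,s,out):
    im=load(tag)['color'][y0:y1,x0:x1]; cv2.imwrite(f'pics/{out}.png',cv2.resize(im,None,fx=s,fy=s,interpolation=cv2.INTER_CUBIC))
E
python3 - <<'E'
from h import *
t=load('top0')
for n,p,z in [('tile',(237,238),.016),('pegtop',(312,195),.148),('brushtop',(408,210),.19),('field',(355,243),.09),('bench c',(355,238),.034)]:
    print(n,onz(t,p,z).round(3))
crop('top0',180,170,440,330,3,'topc'); crop('scene0',160,180,500,320,2.3,'scenec')
E
```

```text
tile [0.539 0.266 0.016]
pegtop [0.641 0.037 0.148]
brushtop [ 0.592 -0.225  0.19 ]
field [ 0.516 -0.088  0.09 ]
bench c [ 0.541 -0.091  0.034]
```

View pics/topc.png

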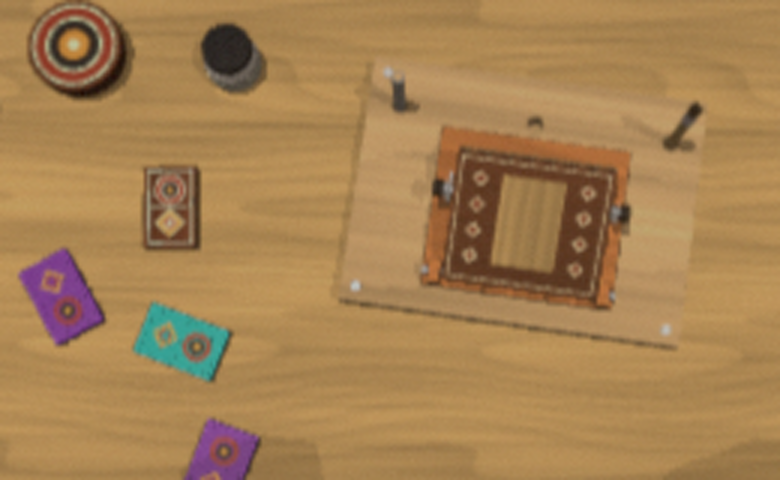

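View pics/scenec.png

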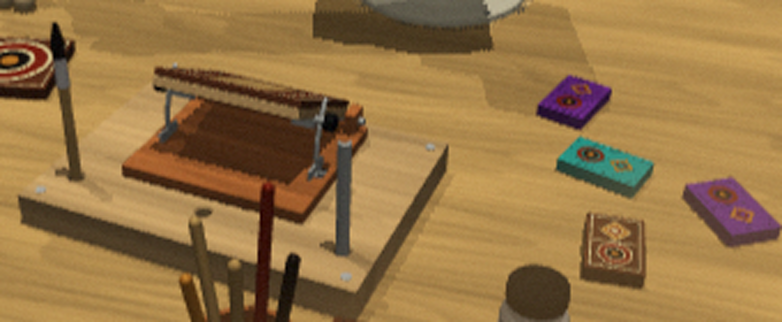

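```bash
python3 -m handwheel '[[0,0.04,0.01,0.03,8],[0,0.08,0.03,0.06,16],[0,0.12,0.05,0.08,24],[0,0.16,0.07,0.10,32],[0,0.19,0.10,0.12,40]]'
python3 -m handwheel '[[0,0.02,0.04,0,8],[0,0.04,0.08,0,16],[0,0.06,0.12,0,24],[0,0.07,0.16,0,32],[0,0.08,0.20,0,40]]'
python3 -m handwheel '[[0,0.01,0.04,0,8],[0,0.01,0.08,0,16],[0,0.01,0.12,0,24],[0,0.01,0.16,0,32],[0,0.01,0.20,0,40]]'
```

```text
time: 0.65
ee_pos: [0.3341, -0.4305, 0.3505]
tcp_rot: [-180.0, 0.1, -34.7]
wrist_force: [1.2, -1.6, 0.5]
opening: 0.0856
time: 1.15
ee_pos: [0.4144, -0.2288, 0.3501]
tcp_rot: [-180.0, 0.1, 5.7]
wrist_force: [0.5, -0.6, -0.4]
opening: 0.085
time: 1.65
ee_pos: [0.4241, -0.0272, 0.35]
tcp_rot: [-180.0, 0.1, 46.0]
wrist_force: [0.9, -0.8, 0.9]
opening: 0.0858
```

```bash
python3 -m handwheel '[[0,0.02,0,0.0,8],[0,0.04,0,0,16],[0,0.06,0,0,24],[0,0.08,0,0,32],[0,0.08,0,0,38]]'
python3 -c "
from h import *
snap('wrist','w1')"
```

```text
time: 2.15
ee_pos: [0.5058, -0.0271, 0.3484]
tcp_rot: [-179.8, 0.1, 84.3]
wrist_force: [0.5, -0.3, -0.3]
opening: 0.0853
```

View pics/w1.png

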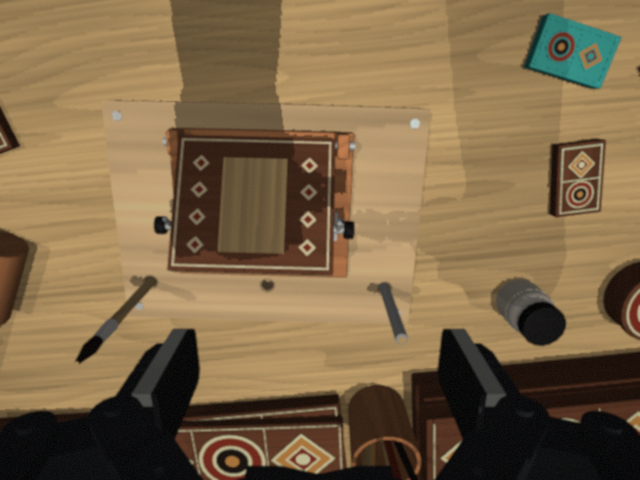

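```bash
python3 - <<'E'
from h import *
crop('w1',90,90,450,360,2.2,'w1c')
crop('scene0',160,190,330,320,4.5,'scenec2')
E
```

```text
(no output)
```

View pics/w1c.png

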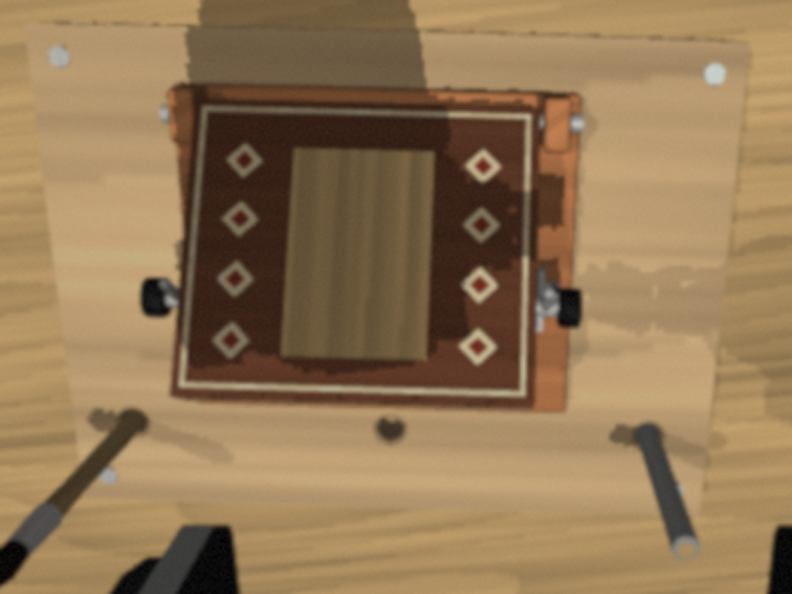

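View pics/scenec2.png

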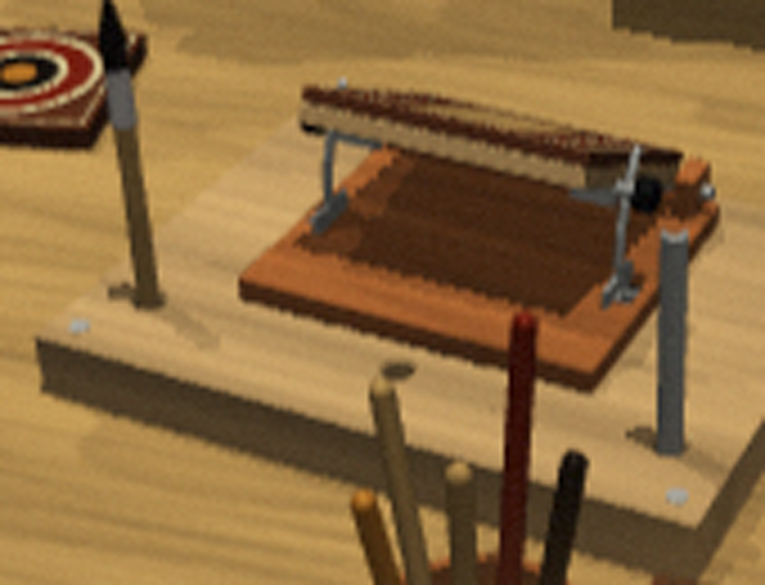

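```bash
python3 - <<'E'
from h import *
w=load('w1');s=load('scene0')
for n,a,b,z in [('hole',(267.3,285),(248.4,272.2),.034),('pegtop',(401.4,338.2),(310,242.7),.148),('pegbase',(384.5,286.4),(309.1,288.9),.034),('brushbase',(151.4,280.9),(192.7,256.8),.034)]:
    x,e=tri((w,a),(s,b)); print(n,x.round(4),np.round(e,1),onz(w,a,z).round(4),onz(s,b,z).round(4))
# bench axis via screws & hole row
p=[onz(w,q,.034) for q in [(116.4,115.5),(414.8,123.2)]]
d=p[1]-p[0];print(np.degrees(np.arctan2(-d[0],d[1])),p)
d=onz(w,(384.5,286.4),.034)-onz(w,(151.4,280.9),.034);print(np.degrees(np.arctan2(-d[0],d[1])),np.linalg.norm(d))
E
```

```text
hole [ 0.6241 -0.0991  0.0317] [0.7 0.7] [ 0.6234 -0.0994  0.034 ] [ 0.627  -0.0971  0.034 ]
pegtop [0.6421 0.0381 0.1428] [0.5 0.5] [0.6389 0.0368 0.148 ] [0.6497 0.0406 0.148 ]
pegbase [0.6402 0.0382 0.0307] [0.2 0.2] [0.6387 0.0376 0.034 ] [0.6441 0.0394 0.034 ]
brushbase [ 0.6061 -0.2363  0.0312] [0.1 0.1] [ 0.605  -0.2351  0.034 ] [ 0.6096 -0.2341  0.034 ]
-7.247660232186958 [array([ 0.41707901, -0.23006325,  0.034     ]), array([0.45628009, 0.07818296, 0.034     ])]
-7.041306612948731 0.27478459785598264
```

```bash
python3 -m handwheel '[[0,0.04,0.02,-0.02,-1.4],[0,0.08,0.04,-0.05,-1.4],[0,0.12,0.06,-0.09,-1.4],[0,0.134,0.0646,-0.128,-1.4],[0,0.134,0.0646,-0.128,-1.4]]'
python3 -c "
from h import *
w=snap('wrist','w2');o=get_obs();print(o['ee_pos'],o['tcp_rot'])
print(proj(w,[[.640,.0375,.148],[.639,.037,.034],[.6225,-.0995,.034]]))"
```

```text
time: 2.7
ee_pos: [0.6387, 0.0385, 0.213]
tcp_rot: [-179.3, 0.2, 83.2]
wrist_force: [-0.8, -0.2, -1.4]
opening: 0.0849
[0.63815946 0.03799913 0.21625259] [-179.4322956     0.22194785   83.15590731]
[[316.78621418 270.03661909]
 [316.99411496 214.43637197]
 [142.40385239 214.29987037]]
```

View pics/w2.png

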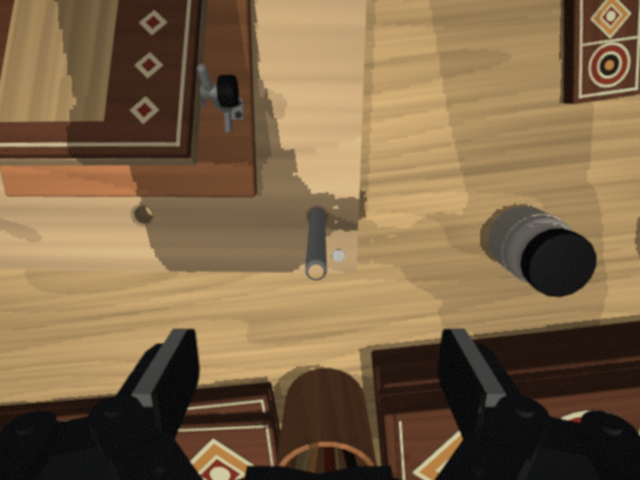

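```bash
python3 -m handwheel '[[0,0.0015,0,-0.04,0],[0,0.0015,-0.0005,-0.08,0],[0,0.0015,-0.0005,-0.106,0],[0,0.0015,-0.0005,-0.106,0],[0,0.0015,-0.0005,-0.106,0]]'
python3 -m handwheel '[[1,0,0,0,0],[1,0,0,0,0],[1,0,0,0,0],[1,0,0,0,0],[1,0,0,0,0]]' 40
python3 -m handwheel '[[1,0,0,0,0],[1,0,0,0,0],[1,0,0,0,0],[1,0,0,0,0],[1,0,0,0,0]]' 40
python3 -c "
from h import *
w=snap('wrist','w3');snap('scene','s3')"
```

```text
time: 3.25
ee_pos: [0.6399, 0.0371, 0.1131]
tcp_rot: [-179.6, 0.2, 83.1]
wrist_force: [0.1, -0.8, 0.5]
opening: 0.0854
time: 3.75
ee_pos: [0.6399, 0.0371, 0.1132]
tcp_rot: [-179.6, 0.2, 83.1]
wrist_force: [-0.2, -0.4, -0.0]
opening: 0.0122
time: 4.25
ee_pos: [0.6399, 0.0372, 0.1133]
tcp_rot: [-179.6, 0.2, 83.1]
wrist_force: [0.0, -0.3, 2.0]
opening: 0.0108
```

View pics/w3.png

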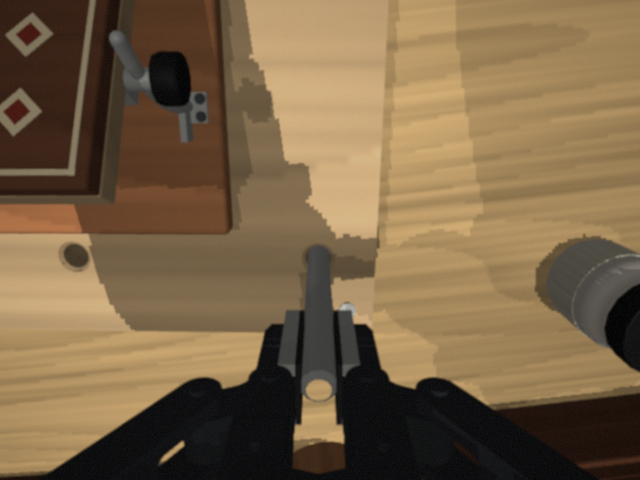

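```bash
python3 -m handwheel '[[1,0,0,0.015,0],[1,0,0,0.03,0],[1,0,0,0.045,0],[1,0,0,0.055,0],[1,0,0,0.055,0]]' 60
python3 -m handwheel '[[1,-0.003,-0.025,0,0],[1,-0.008,-0.065,0,0],[1,-0.0125,-0.103,0,0],[1,-0.0167,-0.137,0,0],[1,-0.0167,-0.137,0,0]]'
python3 -c "
from h import *
w=snap('wrist','w4');snap('scene','s4')
crop('s4',160,170,340,305,4.4,'s4c');print(get_obs()['ee_pos'],get_obs()['opening'])"
```

```text
time: 4.85
ee_pos: [0.6408, 0.0372, 0.1708]
tcp_rot: [-179.8, 0.2, 83.1]
wrist_force: [-0.4, -0.2, -1.2]
opening: 0.0104
time: 5.35
ee_pos: [0.6233, -0.1035, 0.1704]
tcp_rot: [-179.7, 0.2, 82.9]
wrist_force: [-0.3, 0.0, -0.0]
opening: 0.0104
[ 0.62383313 -0.10039283  0.17041815] 0.010356542878106929
```

View pics/w4.png

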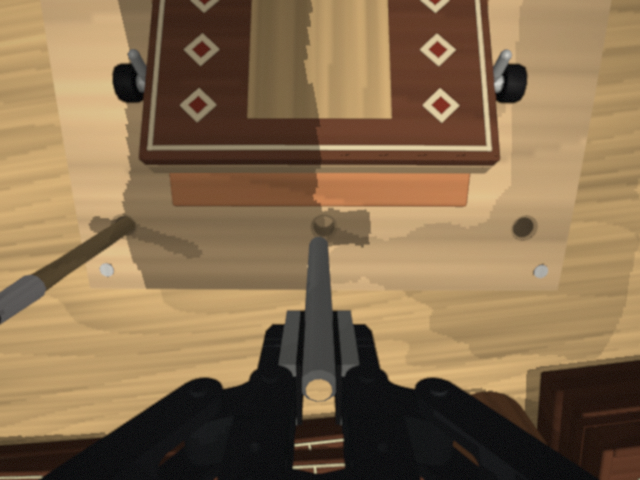

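View pics/s4c.png

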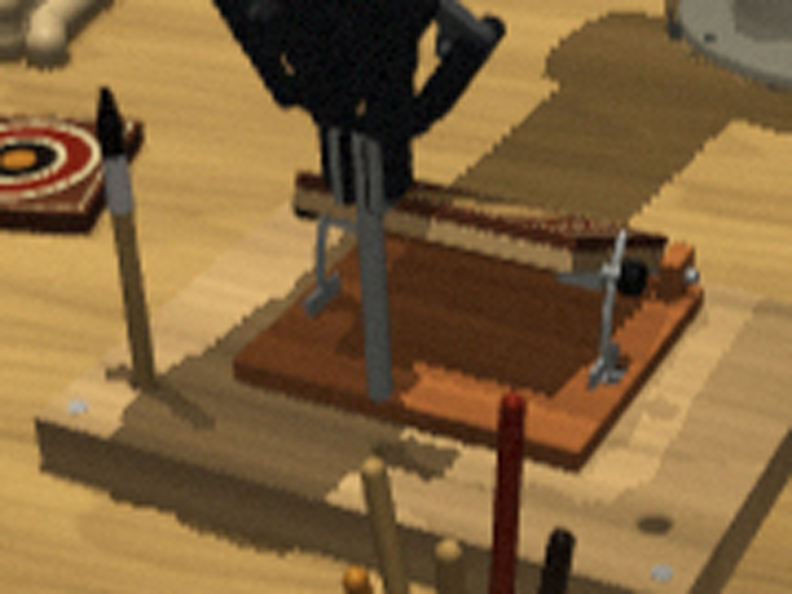

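```bash
python3 - <<'E'
from h import *
w=load('w4')
crop('w4',260,190,390,310,6,'w4c')
print(onz(w,(324,225),.034),onz(w,(524,228),.034),onz(w,(319,239),.065))
e=get_obs()['ee_pos'];print(proj(w,[[.6235,-.1,.065],[.6235,-.1,.034]]), onz(w,(319,389),.203))
E
```

```text
[ 0.62178335 -0.09957845  0.034     ] [0.64080021 0.03722701 0.034     ] [ 0.62127409 -0.10291373  0.065     ]
[[324.14101022 241.85540525]
 [323.6890018  227.46309699]] [ 0.62535169 -0.10322011  0.203     ]
```

View pics/w4c.png

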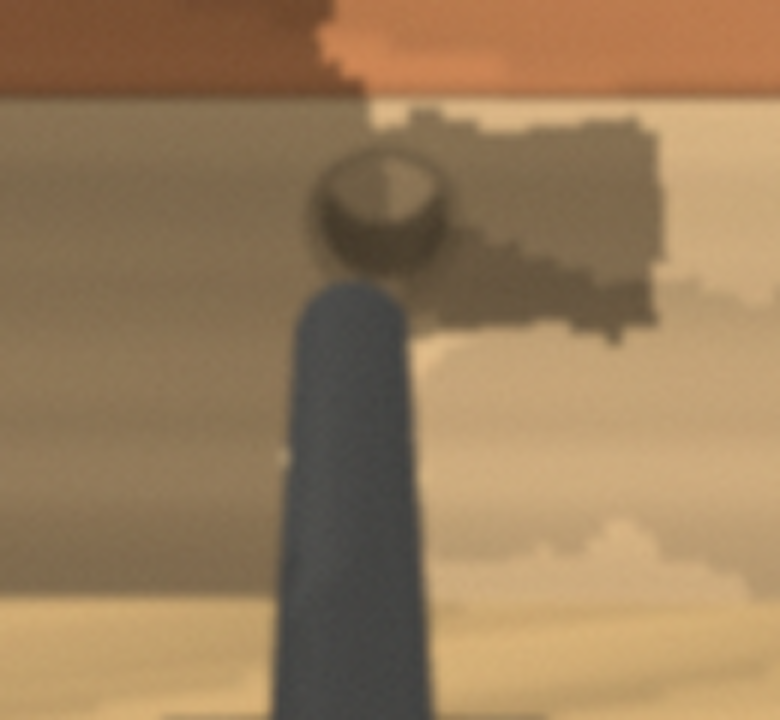

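```bash
python3 -m handwheel '[[1,0,0,-0.012,0],[1,0,0,-0.012,0],[1,0,0,-0.012,0]]'
python3 -c "
from h import *
w=snap('wrist','w5');e=get_obs()['ee_pos'];print(e)
crop('w5',260,190,390,310,6,'w5c')"
```

```text
time: 5.75
ee_pos: [0.6236, -0.0994, 0.1576]
tcp_rot: [-179.7, 0.1, 83.1]
wrist_force: [0.1, -0.2, -1.9]
opening: 0.0104
[ 0.6237621  -0.09952427  0.15803846]
```

View pics/w5c.png

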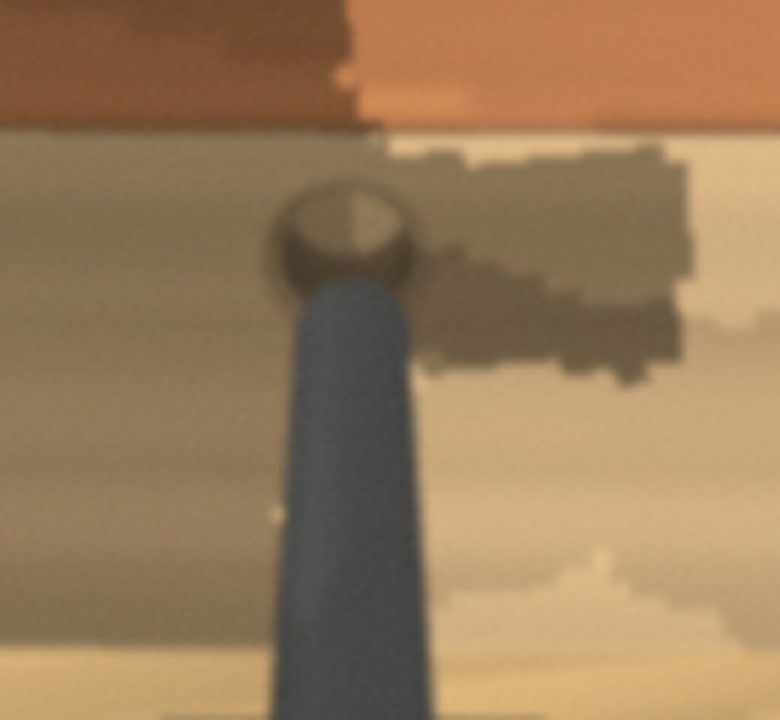

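```bash
python3 - <<'E'
from h import *
w=load('w5')
print(onz(w,(318,229.2),.034),'stand back',onz(w,(318,211.5),.034+.014))
e=np.array([.6237,-.0995,.1578])
b=e+[0,0,-.1133-.0]; b[2]=.158-.1133+.008
print(b,proj(w,[b,b+[-.006,0,.003],b+[-.0045,0,0]]))
E
```

```text
[ 0.62052449 -0.09928089  0.034     ] stand back [ 0.60512719 -0.09737429  0.048     ]
[ 0.6237 -0.0995  0.0527] [[318.19566948 242.9211228 ]
 [316.98799393 235.15789676]
 [317.30878363 235.99965242]]
```

```bash
python3 -m handwheel '[[1,-0.0015,0,-0.008,0],[1,-0.0015,0,-0.014,0],[1,-0.0015,0,-0.018,0],[1,-0.0015,0,-0.022,0],[1,-0.0015,0,-0.022,0]]'
python3 -c "
from h import *
w=snap('wrist','w6');e=get_obs()['ee_pos'];print(e)
crop('w6',260,190,390,310,6,'w6c')"
```

```text
time: 6.3
ee_pos: [0.622, -0.0995, 0.1353]
tcp_rot: [-179.6, 0.1, 83.1]
wrist_force: [-0.3, -0.4, -0.8]
opening: 0.0109
[ 0.62213561 -0.09957225  0.13574789]
```

View pics/w6c.png

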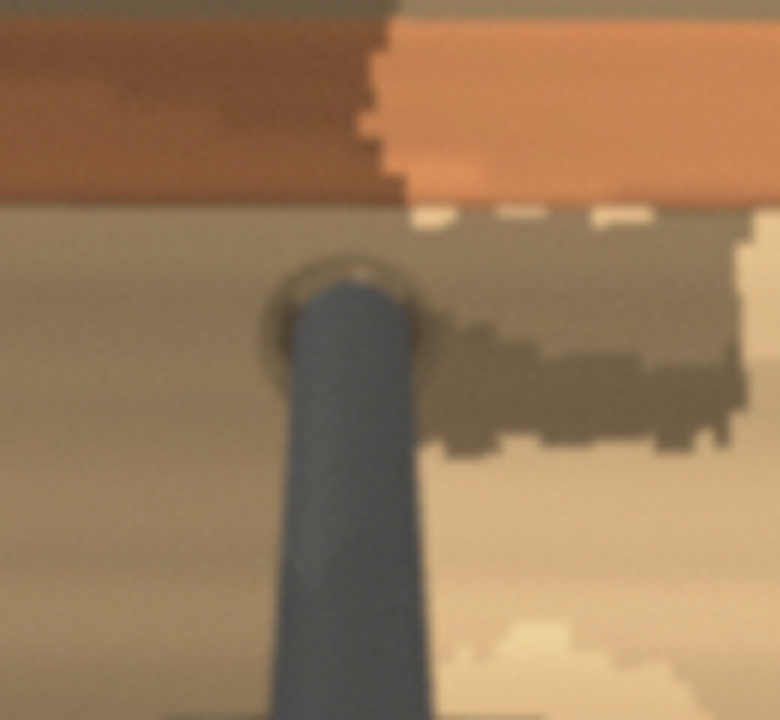

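```bash
python3 -m handwheel '[[1,0,0,-0.006,0],[1,0,0,-0.012,0],[1,0,0,-0.017,0],[1,0,0,-0.020,0],[1,0,0,-0.022,0]]'
python3 -m handwheel '[[1,0,0,-0.001,0],[1,0,0,-0.002,0],[1,0,0,-0.002,0]]'
```

```text
time: 6.85
ee_pos: [0.622, -0.0995, 0.1133]
tcp_rot: [-179.6, 0.1, 83.1]
wrist_force: [-0.8, 1.0, 9.5]
opening: 0.0104
time: 7.15
ee_pos: [0.6226, -0.0996, 0.1132]
tcp_rot: [-179.8, 0.2, 83.1]
wrist_force: [-1.4, 0.1, 9.3]
opening: 0.0102
```

Bottomed (9 N upward at exactly the original seating height). Release and rise.

```bash
python3 -m handwheel '[[0.3,0,0,0,0],[0,0,0,0,0],[0,0,0,0,0],[0,0,0,0,0]]'
python3 -m handwheel '[[0,0,0,0.04,0],[0,0,0,0.08,0],[0,0,0,0.12,0],[0,-0.04,0,0.16,0],[0,-0.08,0,0.19,0]]'
python3 -m handwheel '[[0,-0.03,0,0.02,0],[0,-0.05,0,0.04,0],[0,-0.05,0,0.04,0],[0,-0.05,0,0.04,0]]'
python3 -c "
from h import *
w=snap('wrist','w7');e=get_obs()['ee_pos'];print(e);snap('scene','s7')
crop('s7',160,170,340,305,4.4,'s7c')"
```

```text
time: 7.55
ee_pos: [0.6225, -0.0996, 0.113]
tcp_rot: [-179.8, 0.2, 83.1]
wrist_force: [-0.9, -0.4, -0.1]
opening: 0.0679
time: 8.05
ee_pos: [0.5474, -0.0996, 0.2996]
tcp_rot: [-179.7, 0.1, 83.1]
wrist_force: [-0.6, -0.1, 1.1]
opening: 0.0855
time: 8.45
ee_pos: [0.4978, -0.0997, 0.3397]
tcp_rot: [-179.8, 0.1, 83.1]
wrist_force: [1.2, 0.4, -0.4]
opening: 0.0854
[ 0.49797135 -0.09962841  0.33865854]
```

View pics/w7.png

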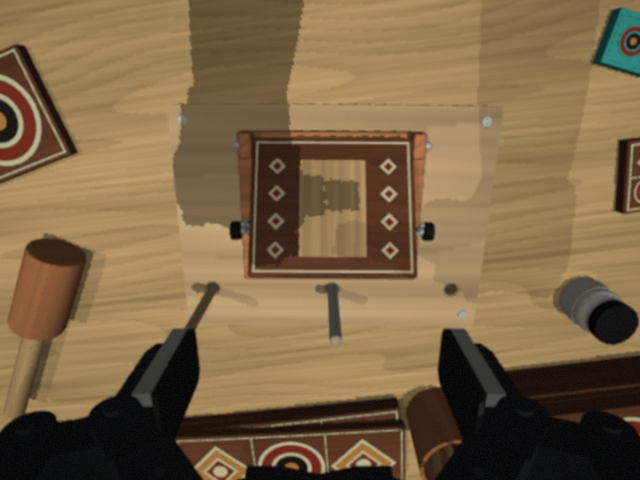

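View pics/s7c.png

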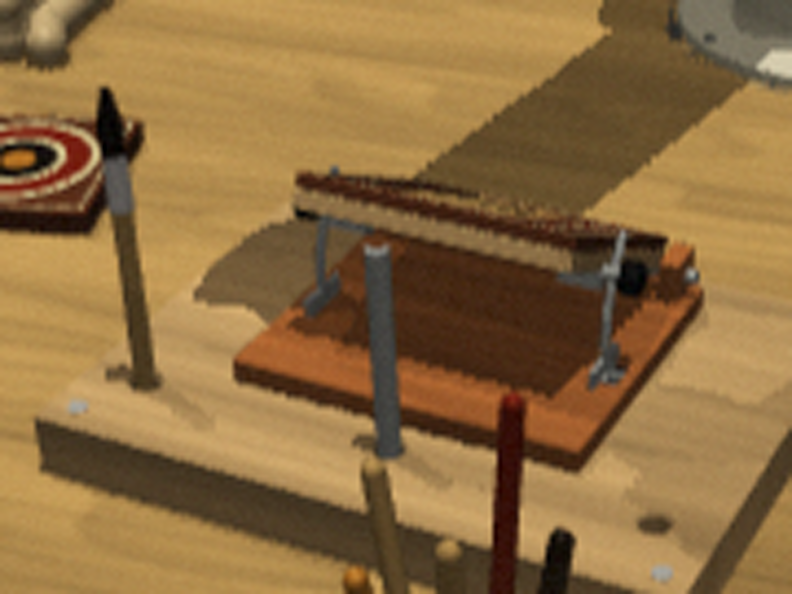

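```bash
python3 -m handwheel '[[0,-0.02,0.005,-0.04,0],[0,-0.04,0.01,-0.08,0],[0,-0.04,0.01,-0.10,0],[0,-0.04,0.01,-0.10,0],[0,-0.04,0.01,-0.10,0]]'
python3 -c "
from h import *
w=snap('wrist','w8');e=get_obs()['ee_pos'];print(e)
crop('w7',220,110,450,290,3.4,'w7c')
"
```

```text
time: 9.05
ee_pos: [0.4583, -0.0895, 0.238]
tcp_rot: [-179.6, 0.1, 83.1]
wrist_force: [0.2, -0.2, -0.7]
opening: 0.0851
[ 0.4587711  -0.0896559   0.23888665]
```

View pics/w8.png

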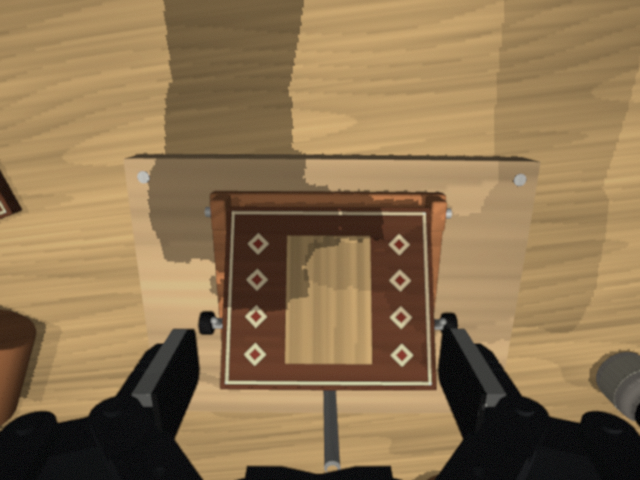

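View pics/w7c.png

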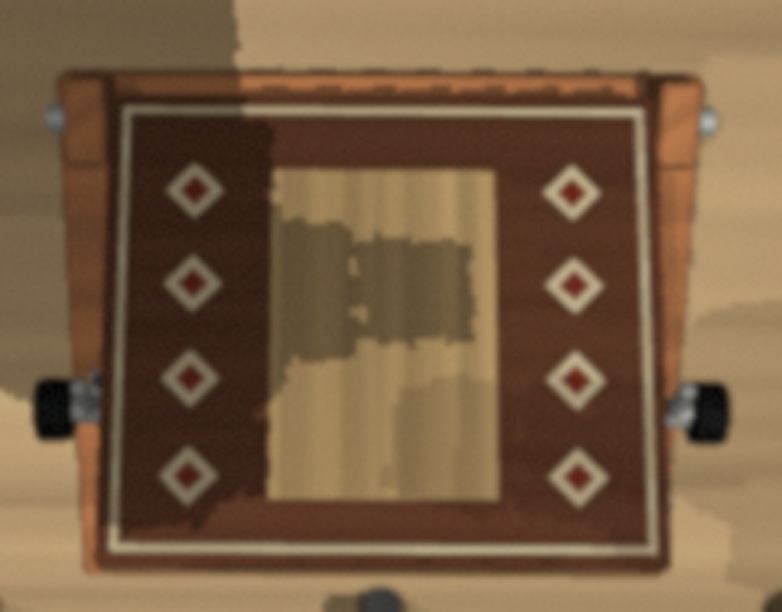

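```bash
python3 -c "
from h import *
crop('w8',200,180,460,400,3,'w8c')
"
```

```text
(no output)
```

View pics/w8c.png

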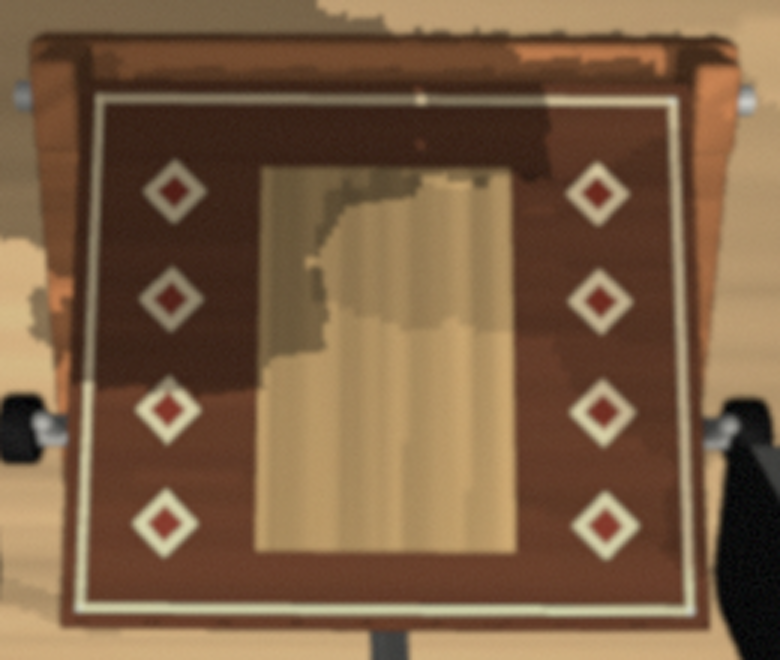

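```bash
python3 - <<'E'
from h import *
from scipy.optimize import least_squares
V=[(load('w1'),2.2,(90,90),[(293,147),(435,151),(427,361),(281,356)],[(245,160),(240,219),(235,279),(231,341),(483,166),(481,225),(480,285),(477,347)]),
(load('w7'),3.4,(220,110),[(272,169),(496,170),(499,500),(267,500)],[(195,190),(193,284),(190,379),(188,476),(572,193),(574,286),(577,380),(578,478)]),
(load('w8'),3,(200,180),[(261,167),(511,167),(517,552),(255,551)],[(175,191),(171,299),(168,410),(165,523),(598,193),(600,302),(602,412),(606,525)])]
P=[]
for i in range(12):
    x,e=tri(*[(c,np.array((f+d)[i])/s+o) for c,s,o,f,d in V]); P.append(x); print(i,x.round(4),np.round(e,1))
P=np.array(P); m=P.mean(0); n=np.linalg.svd(P-m)[2][2]; n*=np.sign(n[2]); print('n',n,'slope',np.arccos(n[2]),'yaw',np.degrees(np.arctan2(-n[1],-n[0])),'fieldc',P[:4].mean(0))
print('sides',[np.linalg.norm(P[i]-P[(i+1)%4]) for i in range(4)])
def model(p):
    R=Ro.from_euler('ZY',[p[3],-p[4]]).as_matrix()
    F=np.array([[-45,30*-1,0],[-45,30,0],[45,30,0],[45,-30,0]])/1e3
    D=[[(-1.5+k)*p[6]+p[7],s*p[5],0] for s in(-1,1) for k in range(4)]
    return np.r_[F,D]@R.T+p[:3]
def res(p):
    X=model(p); return np.concatenate([(proj(c,X)-(np.array(f+d,float)/s+np.array(o))).ravel() for c,s,o,f,d in V])
r=least_squares(res,[.52,-.09,.09,-.12,.4,.05,.025,0]); print(r.x.round(4),'rms',np.sqrt((r.fun**2).mean()))
E
```

```text
0 [ 0.4653 -0.1132  0.0879] [0.1 0.2 0.1]
1 [ 0.4732 -0.053   0.086 ] [0.1 0.3 0.2]
2 [ 0.5525 -0.0631  0.1287] [0.3 0.2 0.1]
3 [ 0.545  -0.1233  0.1286] [0.2 0.1 0.1]
4 [ 0.4684 -0.1345  0.0889] [0.1 0.1 0.2]
5 [ 0.4913 -0.1375  0.1013] [0.  0.3 0.2]
6 [ 0.5139 -0.1405  0.1141] [0.1 0.2 0.1]
7 [ 0.5371 -0.1435  0.1257] [0.1 0.2 0.1]
8 [ 0.4813 -0.0331  0.089 ] [0.1 0.2 0.1]
9 [ 0.504  -0.0362  0.102 ] [0.1 0.2 0.1]
10 [ 0.5268 -0.0389  0.1137] [0.1 0.2 0.3]
11 [ 0.5494 -0.042   0.1265] [0.2 0.1 0.2]
n [-0.46317214  0.05816151  0.88435785] slope 0.48567973196881026 yaw -7.157290634858565 fieldc [ 0.50899564 -0.08815745  0.10779264]
sides [np.float64(0.060654150250491), np.float64(0.09068124240131412), np.float64(0.060605808133165996), np.float64(0.09000376325912827)]
[ 0.5088 -0.0882  0.1083 -0.1257  0.4816  0.051   0.026   0.    ] rms 0.24862154969807815
```

```bash
python3 -m handwheel '[[0,0,0.04,0.01,0],[0,0,0.085,0.01,0],[0,0,0.13,0.01,0],[0,0.005,0.175,0.01,0],[0,0.005,0.22,0.01,0]]'
python3 -m handwheel '[[0,0,0.045,0,0],[0,0,0.09,0,2],[0,0,0.125,0,4],[0,0,0.13,0,4],[0,0,0.13,0,4]]'
python3 -c "
from h import *
w=snap('wrist','w9');o=get_obs();print(o['ee_pos'],o['tcp_rot'],o['q'])
crop('w1',530,110,640,240,5,'w1t'); crop('scene0',380,250,480,325,6,'s0t')
"
```

```text
time: 9.6
ee_pos: [0.4649, 0.1325, 0.2505]
tcp_rot: [-179.8, 0.1, 83.1]
wrist_force: [0.4, 0.3, -0.5]
opening: 0.0851
time: 10.1
ee_pos: [0.4654, 0.2638, 0.2511]
tcp_rot: [-179.8, 0.1, 87.2]
wrist_force: [0.3, 0.3, -0.1]
opening: 0.0857
[0.46540008 0.26277902 0.25117461] [-1.79849038e+02  7.29152482e-02  8.71068703e+01] [2.94401906e+01 3.49200948e+00 1.07273379e+01 9.74018817e+01
 1.91311963e-02 3.23333886e+01]
```

View pics/w9.png

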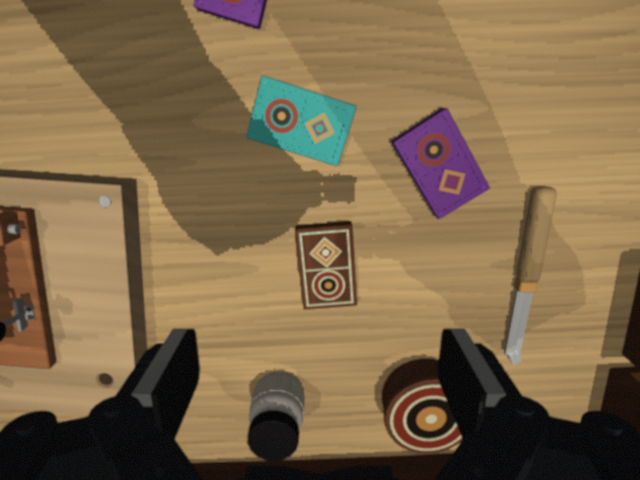

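View pics/w1t.png

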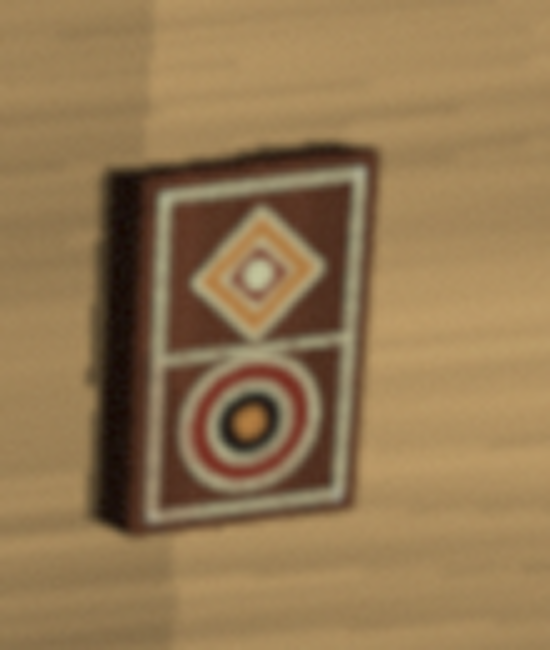

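View pics/s0t.png

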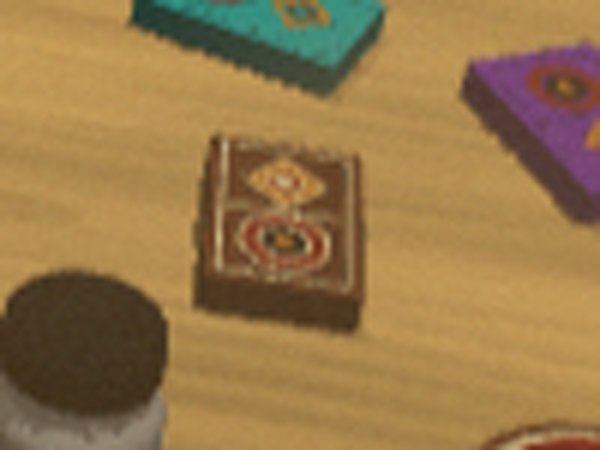

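```bash
python3 -c "
from h import *
crop('w9',240,205,370,325,6,'w9t'); crop('w9',220,350,340,470,5,'w9j')
"
```

```text
(no output)
```

View pics/w9t.png

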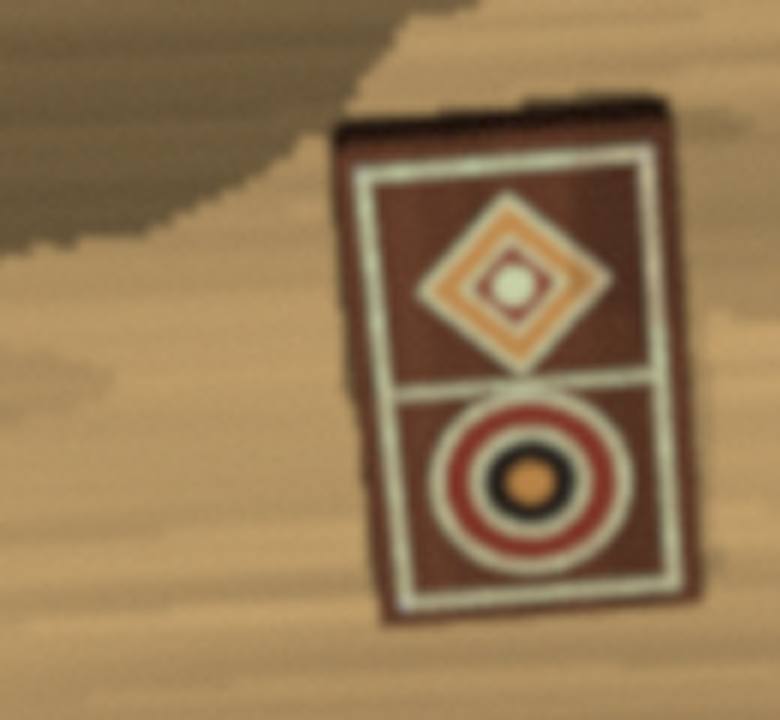

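View pics/w9j.png

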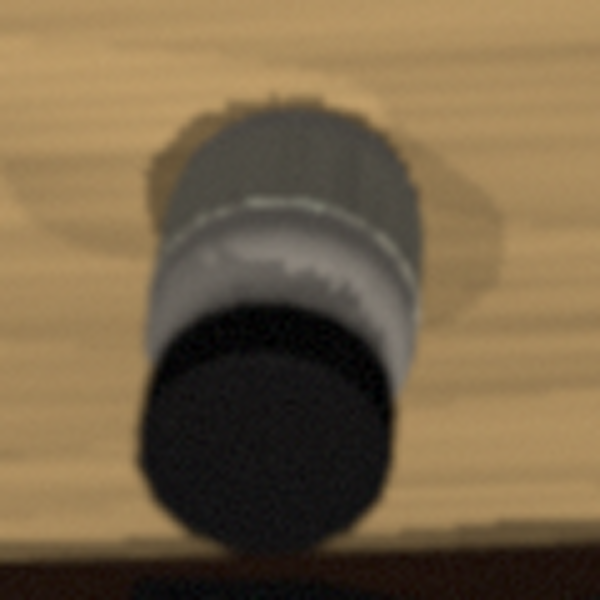

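```bash
python3 - <<'E'
from h import *
w9=load('w9');w1=load('w1');s=load('scene0')
f9=lambda p:np.array(p)/6+[240,205]; f1=lambda p:np.array(p)/5+[530,110]; fs=lambda p:np.array(p)/6+[380,250]
for n,a,b,c in [('dia',(516,287),(258,275),(286,182)),('circ',(530,482),(249,422),(284,241))]:
    print(n,tri((w9,f9(a)),(w1,f1(b))),tri((w9,f9(a)),(s,fs(c))),onz(w9,f9(a),.016))
C=[(355,168),(653,145),(684,590),(402,612)]; B=[(155,192),(368,165),(351,507),(144,525)]
print([tri((w9,f9(a)),(w1,f1(b)))[0].round(4) for a,b in zip(C,B)])
q=np.array([onz(w9,f9(a),.016) for a in C]);print(q.round(4),q.mean(0))
O=np.array([onz(w9,f9(a),.016) for a in [(336,148),(668,118),(700,598),(385,622)]]);print('outer',O.mean(0),[np.linalg.norm(O[i]-O[(i+1)%4]) for i in range(4)])
for Q in(q,O):
    d=(Q[2]+Q[3]-Q[0]-Q[1]);print('yaw',np.degrees(np.arctan2(d[1],d[0])))
j=np.array([268,450])/5+[220,350];print('jar',onz(w9,j,.075))
E
```

```text
dia (array([0.52003547, 0.26841109, 0.01698774]), [0.07685160230933351, 0.07685160230943613]) (array([0.52088014, 0.26871875, 0.01494414]), [0.2877080627173288, 0.2877080627173043]) [0.52047747 0.26843058 0.016     ]
circ (array([0.55368813, 0.26926564, 0.01730059]), [0.08837090807096737, 0.08837090807067398]) (array([0.55480791, 0.26966657, 0.01469104]), [0.4169555201975969, 0.4169555201976791]) [0.55418765 0.2692463  0.016     ]
[array([0.4997, 0.2443, 0.0153]), array([0.4974, 0.2905, 0.0181]), array([0.5747, 0.2939, 0.0189]), array([0.5765, 0.2472, 0.0164])]
[[0.4996 0.2443 0.016 ]
 [0.4981 0.2906 0.016 ]
 [0.5749 0.2938 0.016 ]
 [0.5766 0.2472 0.016 ]] [0.53731524 0.26896885 0.016     ]
outer [0.53623679 0.26881435 0.016     ] [np.float64(0.051476112240215956), np.float64(0.08262148793711376), np.float64(0.05211849615770458), np.float64(0.08213191661839528)]
yaw 2.233820275860872
yaw 2.0850174921290057
jar [0.68588828 0.21047568 0.075     ]
```

```bash
python3 -m handwheel '[[0,0.03,0.002,-0.04,2],[0,0.055,0.004,-0.085,4],[0,0.0716,0.0062,-0.13,5],[0,0.0716,0.0062,-0.175,5],[0,0.0716,0.0062,-0.215,5]]'
python3 -m handwheel '[[0,0,0,0,0],[0,0,0,0,0]]'
python3 -c "
from h import *
w=snap('wrist','w10');o=get_obs();print(o['ee_pos'],o['tcp_rot'])
"
```

```text
time: 10.65
ee_pos: [0.5377, 0.2671, 0.0344]
tcp_rot: [-179.8, 0.1, 91.9]
wrist_force: [-0.3, 0.4, -0.8]
opening: 0.0856
time: 10.85
ee_pos: [0.5382, 0.2659, 0.0354]
tcp_rot: [-179.8, 0.1, 91.8]
wrist_force: [0.6, 0.5, 1.4]
opening: 0.0853
[0.5390138  0.26674414 0.03704425] [-1.79978150e+02  3.11510769e-02  9.18738510e+01]
```

View pics/w10.png

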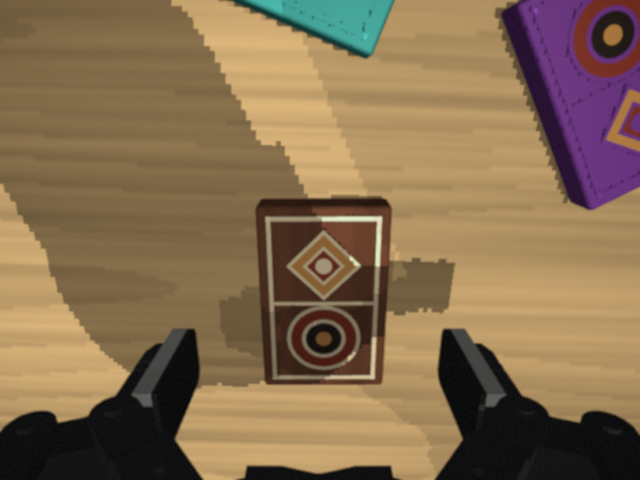

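```bash
python3 - <<'E'
from h import *
w=load('w10')
print(onz(w,(323.5,267),.016),onz(w,(323.5,339),.016), onz(w,(323.5,303.5),.016))
q=np.array([onz(w,a,.016) for a in [(265,218),(382,217),(376,381.5),(273,382)]]);print(q.mean(0)); d=q[2]+q[3]-q[0]-q[1];print(np.degrees(np.arctan2(d[1],d[0])))
for i in range(5): print(get_obs()['ee_pos'])
# grip axis point vs image
o=get_obs();print(proj(w,[[.538,.2663,.02]]))
E
```

```text
[0.52003117 0.26761807 0.016     ] [0.55401911 0.2688602  0.016     ] [0.53671873 0.26822733 0.016     ]
[0.53771556 0.26848909 0.016     ]
2.4328953798747506
[0.5390138  0.26674414 0.03704425]
[0.5390138  0.26674414 0.03704425]
[0.5390138  0.26674414 0.03704425]
[0.5390138  0.26674414 0.03704425]
[0.5390138  0.26674414 0.03704425]
[[318.86351743 310.5023147 ]]
```

```bash
python3 -m handwheel '[[0,-0.001,0.0018,-0.015,0.4],[0,-0.001,0.0018,-0.025,0.4],[0,-0.001,0.0018,-0.032,0.4],[0,-0.001,0.0018,-0.032,0.4],[0,-0.001,0.0018,-0.032,0.4]]' 30
python3 -c "
from h import *
w=snap('wrist','w11');o=get_obs();print(o['ee_pos'],o['tcp_rot'])
"
```

```text
time: 11.4
ee_pos: [0.5379, 0.2685, 0.005]
tcp_rot: [-180.0, 0.0, 92.3]
wrist_force: [-0.3, 0.0, 0.6]
opening: 0.0858
[0.53809457 0.26864029 0.00526805] [-1.79986488e+02  2.95878373e-02  9.22785895e+01]
```

```bash
python3 -m handwheel '[[0.2,0,0,-0.001,0],[0.4,0,0,-0.001,0],[0.6,0,0,-0.001,0],[0.6,0,0,-0.001,0],[0.6,0,0,-0.001,0]]' 30
python3 -c "
from h import *
w=snap('wrist','w12');o=get_obs();print(o['ee_pos'],o['tcp_rot'],o['opening'],o['wrist_force']);snap('scene','s12'); crop('s12',370,220,490,310,6,'s12c')
"
```

```text
time: 11.95
ee_pos: [0.5383, 0.2688, 0.0047]
tcp_rot: [180.0, 0.0, 92.3]
wrist_force: [-0.6, 0.2, 4.6]
opening: 0.0533
[0.53833963 0.26879006 0.00469925] [1.79973482e+02 1.26732058e-02 9.22806350e+01] 0.05314284590577693 [ 0.69591207 -0.25956946  3.53135715]
```

View pics/w12.png

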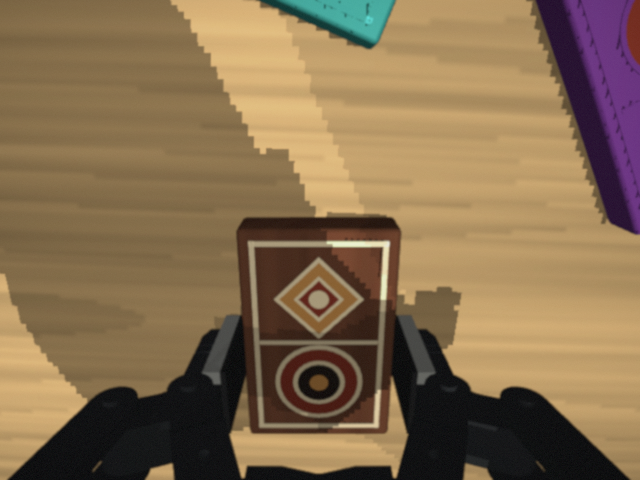

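View pics/s12c.png

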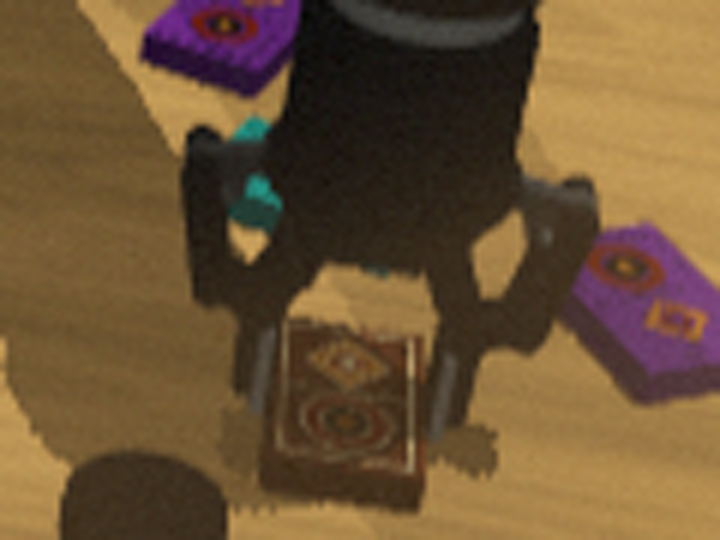

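```bash
python3 - <<'E'
from h import *
s=load('s12')
for z in (0,.004,.008,.012): print(z,((proj(s,[[.549,.298,z],[.549,.24,z]])-[370,220])*6).round(0).tolist())
E
```

```text
0 [[420.0, 458.0], [252.0, 428.0]]
0.004 [[422.0, 449.0], [253.0, 419.0]]
0.008 [[424.0, 440.0], [255.0, 410.0]]
0.012 [[426.0, 431.0], [256.0, 401.0]]
```

```bash
python3 -m handwheel '[[0.6,0,0,0.01,0],[0.6,0,0,0.03,0],[0.6,0,0,0.06,0],[0.6,0,0,0.10,0],[0.6,0,0,0.14,0]]' 30
python3 -m handwheel '[[0.6,0,0,0.03,0],[0.6,0,-0.02,0.05,0],[0.6,-0.005,-0.05,0.06,-2],[0.6,-0.01,-0.08,0.06,-4],[0.6,-0.01,-0.12,0.06,-6]]'
python3 -c "
from h import *
w=snap('wrist','w13');o=get_obs();print(o['ee_pos'],o['tcp_rot'],o['opening'],o['wrist_force'])
"
```

```text
time: 12.55
ee_pos: [0.5378, 0.2685, 0.1461]
tcp_rot: [-180.0, 0.0, 92.3]
wrist_force: [1.0, 0.6, -0.4]
opening: 0.0531
time: 13.05
ee_pos: [0.5273, 0.1481, 0.207]
tcp_rot: [180.0, 0.0, 86.3]
wrist_force: [0.9, -0.1, -0.5]
opening: 0.0526
[0.52726373 0.14296938 0.20717103] [1.79995921e+02 1.56228730e-01 8.59884915e+01] 0.05263951188676118 [ 2.90810311 -2.67127643  0.82829521]
```

View pics/w13.png

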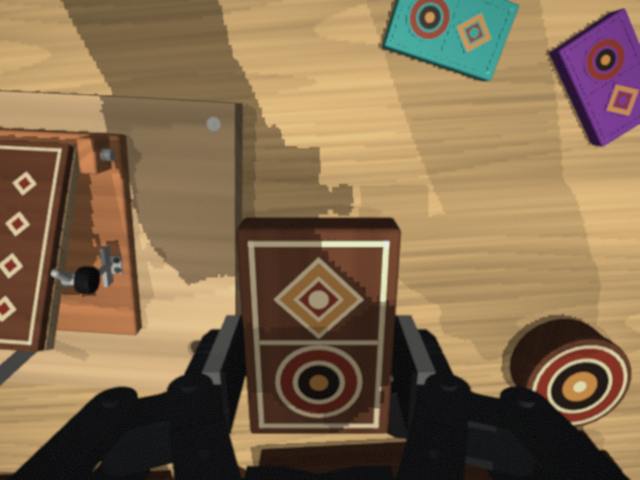

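```bash
python3 -m handwheel '[[0.6,-0.005,-0.045,0,-1],[0.6,-0.01,-0.09,0,-2],[0.6,-0.015,-0.135,0,-3],[0.6,-0.02,-0.18,0,-3.3],[0.6,-0.023,-0.215,0,-3.3]]' 30
python3 -m handwheel '[[0.6,0,-0.012,-0.01,0],[0.6,0,-0.012,-0.02,0],[0.6,0,-0.012,-0.03,0],[0.6,0,-0.012,-0.03,0],[0.6,0,-0.012,-0.03,0]]'
python3 - <<'E'
from h import *
w=snap('wrist','w14');o=get_obs();print(o['ee_pos'],o['tcp_rot'],o['opening'],o['wrist_force'])
w=load('w12');q=np.array([onz(w,a,.016) for a in [(249,242),(390,242),(382.5,428.5),(258.5,428.5)]]);print('tile vs tcp at pick',q.mean(0)-[.5383,.2688,0]);d=q[2]+q[3]-q[0]-q[1];print(np.degrees(np.arctan2(d[1],d[0])))
E
```

```text
time: 13.6
ee_pos: [0.5034, -0.0743, 0.2077]
tcp_rot: [180.0, 0.2, 82.6]
wrist_force: [1.2, -0.6, -0.5]
opening: 0.053
time: 14.1
ee_pos: [0.5034, -0.085, 0.1774]
tcp_rot: [-180.0, 0.2, 82.7]
wrist_force: [0.5, -0.2, -0.5]
opening: 0.0531
[ 0.503578   -0.08519897  0.17784886] [1.79984354e+02 1.68334343e-01 8.27218706e+01] 0.05315392512266063 [-0.46206695  0.06365957  0.31800268]
tile vs tcp at pick [-0.00108521  0.00070895  0.016     ]
2.639423940871335
```

View pics/w14.png

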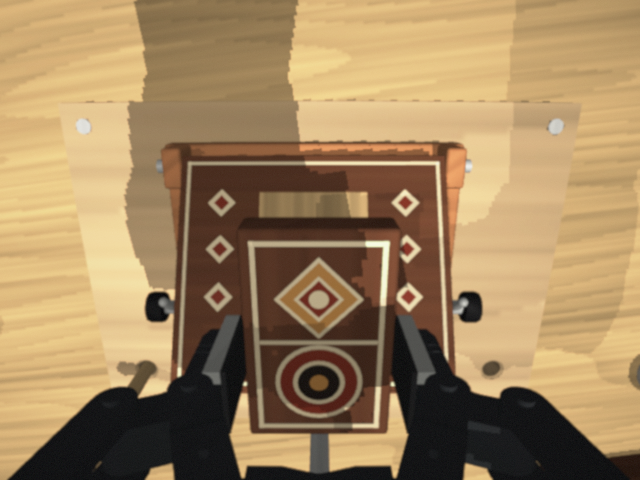

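```bash
python3 -m handwheel '[[0.6,0.0007,-0.0024,-0.015,0],[0.6,0.0007,-0.0024,-0.03,0],[0.6,0.0007,-0.0024,-0.041,0],[0.6,0.0007,-0.0024,-0.041,0],[0.6,0.0007,-0.0024,-0.041,0]]' 25
python3 - <<'E'
from h import *
w=snap('wrist','w15');snap('scene','s15');crop('s15',180,180,340,290,5,'s15c');o=get_obs();print(o['ee_pos'],o['tcp_rot'],o['opening'],o['wrist_force'])
E
```

```text
time: 14.65
ee_pos: [0.504, -0.0876, 0.1365]
tcp_rot: [-180.0, 0.2, 82.7]
wrist_force: [0.7, 0.4, 0.5]
opening: 0.0529
[ 0.5044786  -0.08768765  0.13732934] [1.79943894e+02 1.70404195e-01 8.27154121e+01] 0.05311644077041553 [-0.14940893 -0.21692859 -0.17414916]
```

View pics/w15.png

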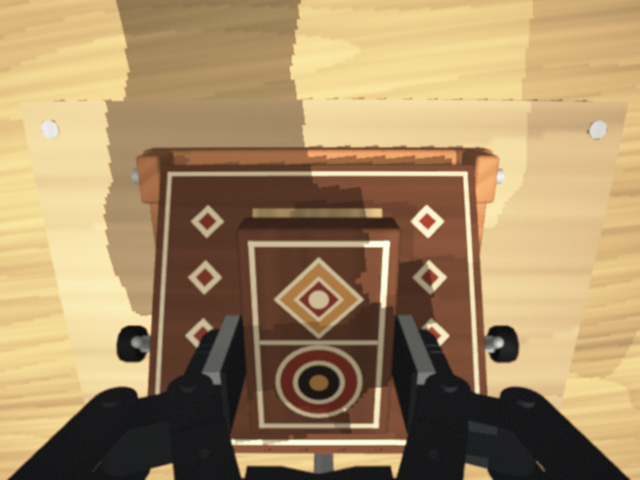

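View pics/s15c.png

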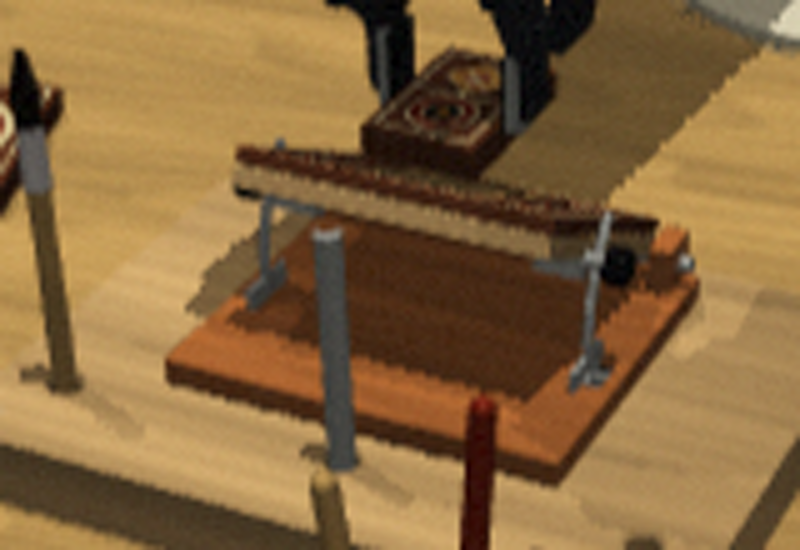

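```bash
python3 -m handwheel '[[0.6,0,0,-0.002,0],[0.6,0,0,-0.004,0],[0.6,0,0,-0.006,0],[0.6,0,0,-0.008,0],[0.6,0,0,-0.008,0]]' 20
python3 -m handwheel '[[0.6,0,0,-0.001,0],[0.6,0,0,-0.002,0],[0.6,0,0,-0.003,0],[0.6,0,0,-0.004,0]]' 20
python3 - <<'E'
from h import *
w=snap('wrist','w16');o=get_obs();print(o['ee_pos'],o['tcp_rot'],o['opening'],o['wrist_force'])
E
```

```text
time: 15.25
ee_pos: [0.5043, -0.0876, 0.1297]
tcp_rot: [179.9, 0.2, 82.7]
wrist_force: [-3.5, 0.3, 5.1]
opening: 0.053
time: 15.65
ee_pos: [0.5038, -0.0876, 0.1265]
tcp_rot: [179.9, 0.2, 82.7]
wrist_force: [-6.4, 0.9, 7.9]
opening: 0.053
[ 0.50374751 -0.08761654  0.12631788] [1.79958988e+02 1.75832444e-01 8.27160206e+01] 0.05308583295234369 [-6.18145624  1.81041494  7.21914592]
```

View pics/w16.png

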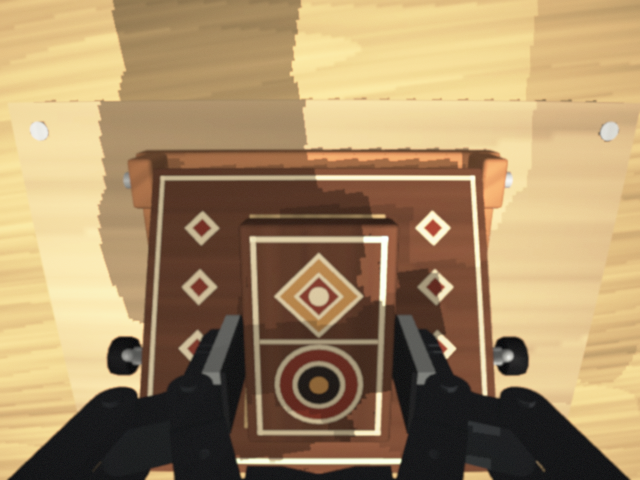

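```bash
python3 -m handwheel '[[0.6,0,0,-0.002,0],[0.6,0,0,-0.003,0],[0.6,0,0,-0.004,0],[0.6,0,0,-0.005,0],[0.6,0,0,-0.005,0]]' 20
python3 - <<'E'
from h import *
w=snap('wrist','w17');snap('scene','s17');crop('s17',180,180,340,290,5,'s17c');o=get_obs();print(o['ee_pos'],o['tcp_rot'],o['opening'],o['wrist_force'])
E
```

```text
time: 16.2
ee_pos: [0.5032, -0.0875, 0.1219]
tcp_rot: [180.0, 0.2, 82.7]
wrist_force: [-6.0, 1.0, 6.6]
opening: 0.0528
[ 0.50320193 -0.08757987  0.1219134 ] [179.98454309   0.18079662  82.71252163] 0.05298392691079601 [-6.33120068  1.30598196  6.2462561 ]
```

View pics/w17.png

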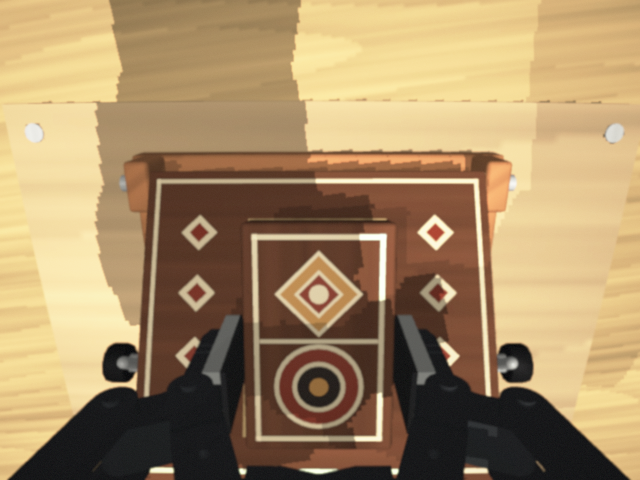

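View pics/s17c.png

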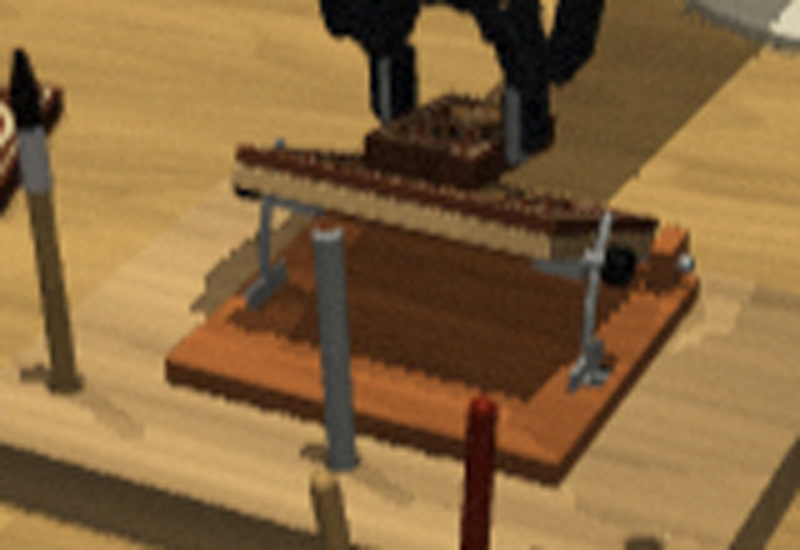

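```bash
python3 -m handwheel '[[0.6,0,0,-0.002,0],[0.6,0,0,-0.003,0],[0.6,0,0,-0.004,0],[0.6,0,0,-0.005,0],[0.6,0,0,-0.005,0]]' 20
python3 -m handwheel '[[0.6,0,0,-0.001,0],[0.6,0,0,-0.002,0],[0.6,0,0,-0.002,0]]' 20
python3 - <<'E'
from h import *
w=snap('wrist','w18');o=get_obs();print(o['ee_pos'],o['tcp_rot'],o['opening'],o['wrist_force'])
crop('w18',200,190,440,470,2.1,'w18c')
E
```

```text
time: 16.8
ee_pos: [0.5028, -0.0875, 0.1175]
tcp_rot: [180.0, 0.2, 82.7]
wrist_force: [-4.2, 1.0, 6.3]
opening: 0.0531
time: 17.1
ee_pos: [0.5028, -0.0875, 0.1162]
tcp_rot: [180.0, 0.2, 82.7]
wrist_force: [-5.1, 0.3, 7.6]
opening: 0.0533
[ 0.50276363 -0.08752425  0.11627353] [179.95499495   0.18313662  82.71203698] 0.05265662823605116 [-3.80157061  0.29770345  6.69048524]
```

View pics/w18c.png

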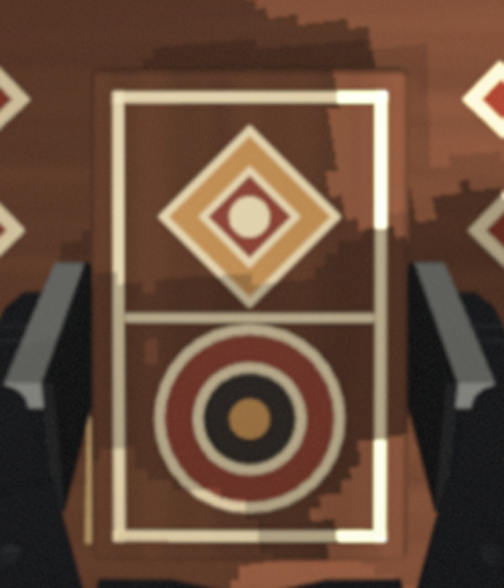

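```bash
python3 -m handwheel '[[0.6,0,-0.0005,-0.001,0],[0.6,0,-0.0005,-0.002,0],[0.6,0,-0.0005,-0.003,0],[0.6,0,-0.0005,-0.004,0],[0.6,0,-0.0005,-0.004,0]]' 20
python3 - <<'E'
from h import *
w=snap('wrist','w19');snap('scene','s19');crop('s19',180,180,340,290,5,'s19c');o=get_obs();print(o['ee_pos'],o['tcp_rot'],o['opening'],o['wrist_force'],o['torque'])
crop('w19',180,150,460,470,2.2,'w19c')
E
```

```text
time: 17.65
ee_pos: [0.5027, -0.0877, 0.113]
tcp_rot: [179.9, 0.1, 82.7]
wrist_force: [-3.2, 2.4, 5.6]
opening: 0.0531
[ 0.50272684 -0.08765545  0.11293375] [1.79927901e+02 1.41356581e-01 8.27335465e+01] 0.0531357526572585 [-3.67625969  2.4413967   4.91331146] [0.47894142 0.44417518 0.03500093]
```

View pics/w19c.png

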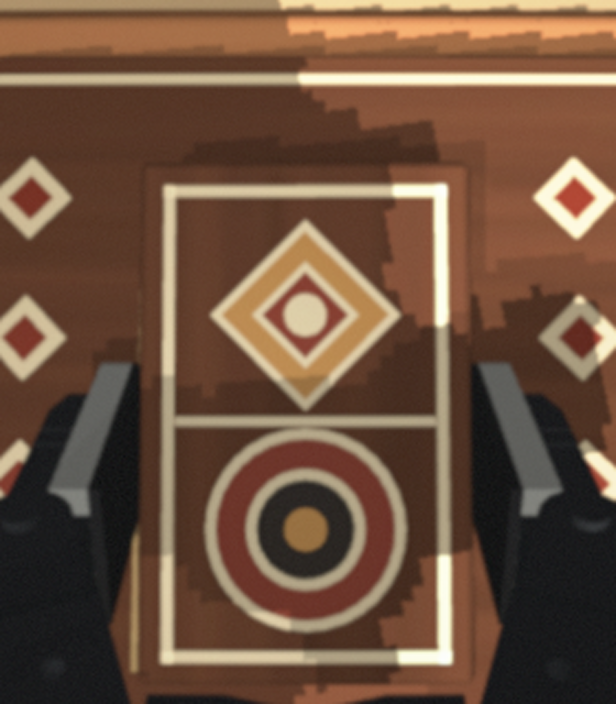

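View pics/s19c.png

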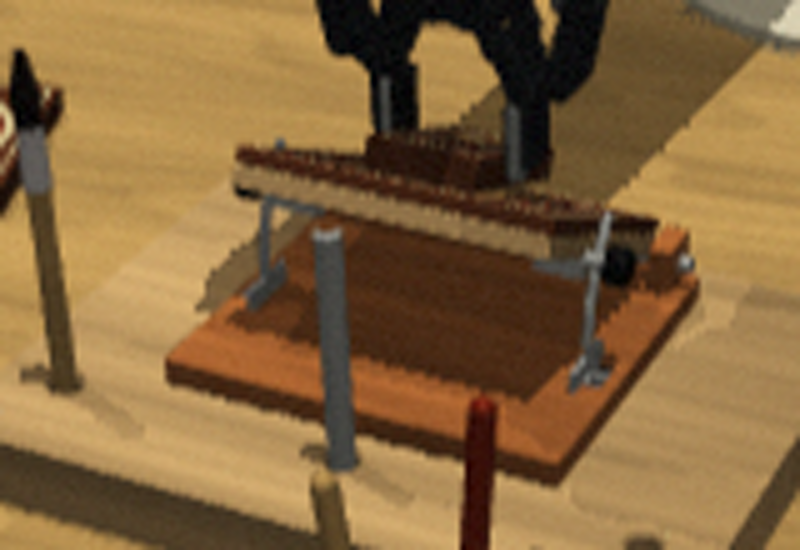

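```bash
python3 -m handwheel '[[0.6,0,0,-0.0005,0],[0.6,0,0,-0.001,0],[0.6,0,0,-0.0015,0],[0.6,0,0,-0.002,0]]' 20
python3 -m handwheel '[[0.6,0,0,-0.0005,0],[0.6,0,0,-0.001,0],[0.6,0,0,-0.001,0]]' 20
python3 - <<'E'
from h import *
w=snap('wrist','w20');o=get_obs();print(o['ee_pos'],o['tcp_rot'],o['opening'],o['wrist_force'],o['torque'])
crop('w20',180,150,460,470,2.2,'w20c')
E
```

```text
time: 18.15
ee_pos: [0.5028, -0.0876, 0.1118]
tcp_rot: [179.9, 0.1, 82.7]
wrist_force: [-4.3, 0.8, 6.1]
opening: 0.053
time: 18.45
ee_pos: [0.5028, -0.0876, 0.1116]
tcp_rot: [179.8, 0.1, 82.7]
wrist_force: [-4.5, 0.8, 6.2]
opening: 0.053
[ 0.5028041  -0.08758306  0.11157442] [1.79831102e+02 1.32739008e-01 8.27337612e+01] 0.052726546706524935 [-3.32295766  1.31613583  6.16279428] [ 0.11074411  0.40736978 -0.015243  ]
```

View pics/w20c.png

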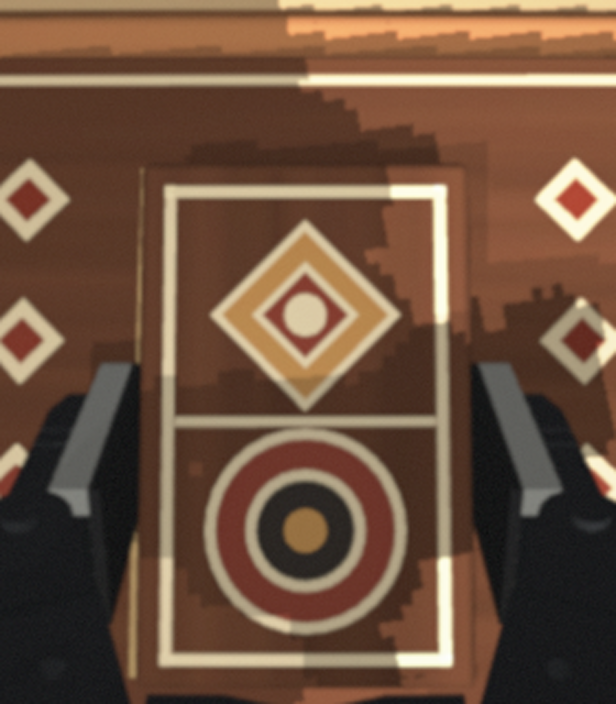

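```bash
cat >> h.py <<'E'
def tilefit(tag,cr,o=(180,150),s=2.2,L=.0767,W=.0465):
    c=load(tag); px=np.array(cr,float)/s+np.array(o)
    obj=np.array([[-L,-W,0],[-L,W,0],[L,W,0],[L,-W,0]])/2
    best=None
    n,rv,tv,er=cv2.solvePnPGeneric(obj,px.reshape(-1,1,2),c['K'],np.array(c['dist_coeffs']),flags=cv2.SOLVEPNP_ITERATIVE)
    R=Ro.from_euler('xyz',c['orientation'],degrees=True).as_matrix()
    Rt=R@cv2.Rodrigues(rv[0])[0]; t=R@tv[0].ravel()+c['origin']
    nn=Rt[:,2]; nn=nn*np.sign(nn[2]); u=Rt[:,0]
    print(tag,'topc',t.round(4),'n',nn.round(3),'slope',np.degrees(np.arcsin(u[2])).round(2),'yaw',np.degrees(np.arctan2(u[1],u[0])).round(2),'under',(t-.016*nn).round(4),er.ravel())
E
python3 - <<'E'
from h import *
tilefit('w12',[(249,242),(390,242),(382.5,428.5),(258.5,428.5)],(0,0),1)
tilefit('w20',[(163,184),(447,184),(453.5,667),(157.5,667)])
tilefit('w19',[(162.5,184),(448,184),(453.5,664.5),(159,664.5)])
E
```

```text
w12 topc [0.5371 0.2695 0.0162] n [-0.002 -0.009  1.   ] slope 0.15 yaw 2.62 under [5.371e-01 2.696e-01 2.000e-04] [1.13645323]
w20 topc [ 0.5    -0.0869  0.1243] n [-0.416  0.053  0.908] slope 24.77 yaw -7.16 under [ 0.5067 -0.0877  0.1098] [0.14295174]
w19 topc [ 0.5001 -0.0869  0.1255] n [-0.392  0.048  0.919] slope 23.27 yaw -7.11 under [ 0.5064 -0.0877  0.1108] [0.23262267]
```

```bash
python3 -m handwheel '[[0.6,0.0005,-0.0003,-0.001,0],[0.6,0.001,-0.0005,-0.0015,0],[0.6,0.001,-0.0005,-0.002,0],[0.6,0.001,-0.0005,-0.002,0]]' 20
python3 -m handwheel '[[0.6,0,0,-0.0005,0],[0.6,0,0,-0.001,0],[0.6,0,0,-0.001,0]]' 20
python3 - <<'E'
from h import *
w=snap('wrist','w21');o=get_obs();print(o['ee_pos'],o['tcp_rot'],o['opening'],o['wrist_force'],o['torque'])
crop('w21',180,150,460,470,2.2,'w21c')
E
```

```text
time: 18.9
ee_pos: [0.5032, -0.0877, 0.11]
tcp_rot: [179.9, 0.1, 82.8]
wrist_force: [-6.0, 2.4, 5.3]
opening: 0.0529
time: 19.2
ee_pos: [0.5032, -0.0877, 0.1098]
tcp_rot: [179.8, 0.1, 82.7]
wrist_force: [-3.3, 0.6, 7.3]
opening: 0.053
[ 0.50319453 -0.08767328  0.1098067 ] [1.79836927e+02 9.60901061e-02 8.27456181e+01] 0.0527774868038546 [-4.19918132  0.77403894  7.32137163] [ 0.14975775  0.46445742 -0.04145721]
```

View pics/w21c.png

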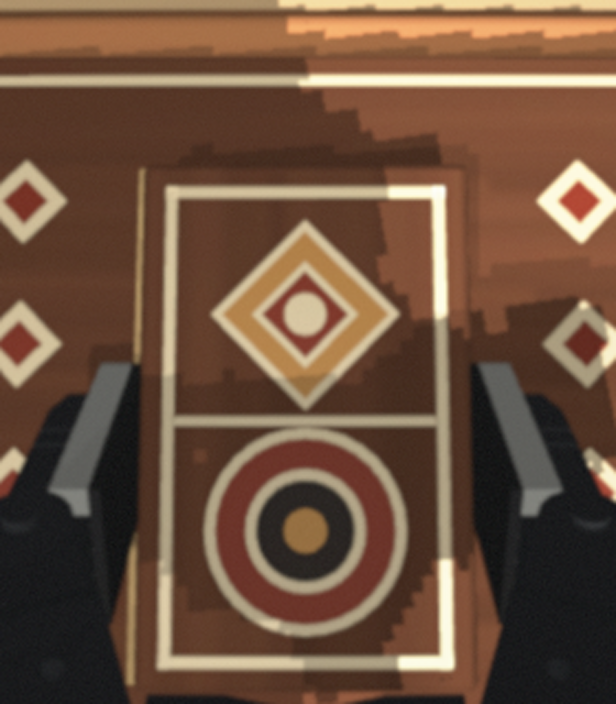

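```bash
python3 - <<'E'
from h import *
tilefit('w21',[(166,186),(446,186),(454.5,669),(157,669)])
E
python3 -m handwheel '[[0.6,0.0003,-0.0003,-0.0008,0],[0.6,0.0005,-0.0005,-0.0016,0],[0.6,0.0005,-0.0005,-0.002,0],[0.6,0.0005,-0.0005,-0.002,0]]' 20
python3 - <<'E'
from h import *
w=snap('wrist','w22');o=get_obs();print(o['ee_pos'],o['tcp_rot'],o['opening'],o['wrist_force'],o['torque'])
crop('w22',180,150,460,470,2.2,'w22c')
E
```

```text
w21 topc [ 0.5008 -0.0869  0.1219] n [-0.451  0.059  0.89 ] slope 27.08 yaw -7.25 under [ 0.508  -0.0879  0.1076] [0.13484414]
time: 19.65
ee_pos: [0.5033, -0.0877, 0.1091]
tcp_rot: [179.8, 0.1, 82.8]
wrist_force: [-5.8, 3.7, 11.9]
opening: 0.0532
[ 0.50335634 -0.08774626  0.10906002] [1.79819559e+02 5.35936924e-02 8.27625473e+01] 0.05286211272540808 [-8.2337212   3.90746864 11.7324639 ] [0.5660025  1.18327274 0.02025684]
```

View pics/w22c.png

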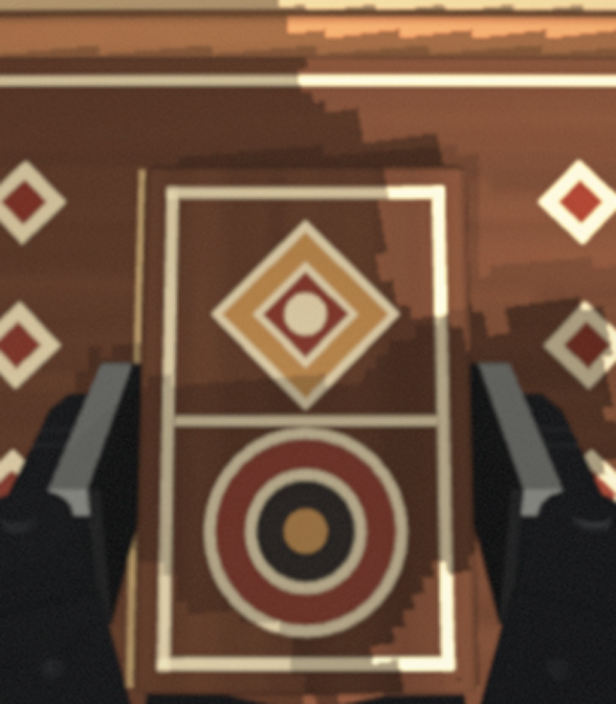

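```bash
python3 - <<'E'
from h import *
tilefit('w22',[(167,187),(445,187),(455,670.5),(156.5,670.5)])
E
python3 -m handwheel '[[0.6,0,0.0003,-0.001,0],[0.6,0,0.0003,-0.0018,0],[0.6,0,0.0003,-0.0025,0],[0.6,0,0.0003,-0.0025,0]]' 20
python3 - <<'E'
from h import *
w=snap('wrist','w23');o=get_obs();print(o['ee_pos'],o['tcp_rot'],o['opening'],o['wrist_force'],o['torque'])
crop('w23',180,150,460,470,2.2,'w23c')
E
```

```text
w22 topc [ 0.501 -0.087  0.121] n [-0.472  0.06   0.88 ] slope 28.4 yaw -7.26 under [ 0.5085 -0.088   0.1069] [0.09143842]
time: 20.1
ee_pos: [0.5034, -0.0876, 0.109]
tcp_rot: [179.7, 0.1, 82.8]
wrist_force: [-9.5, 0.9, 19.3]
opening: 0.0532
[ 0.50337264 -0.08763906  0.10901053] [1.79700027e+02 7.92451149e-02 8.27515327e+01] 0.05307183876286463 [-9.12833552  0.38499944 18.29913598] [ 0.05003231  1.49450413 -0.02202551]
```

View pics/w23c.png

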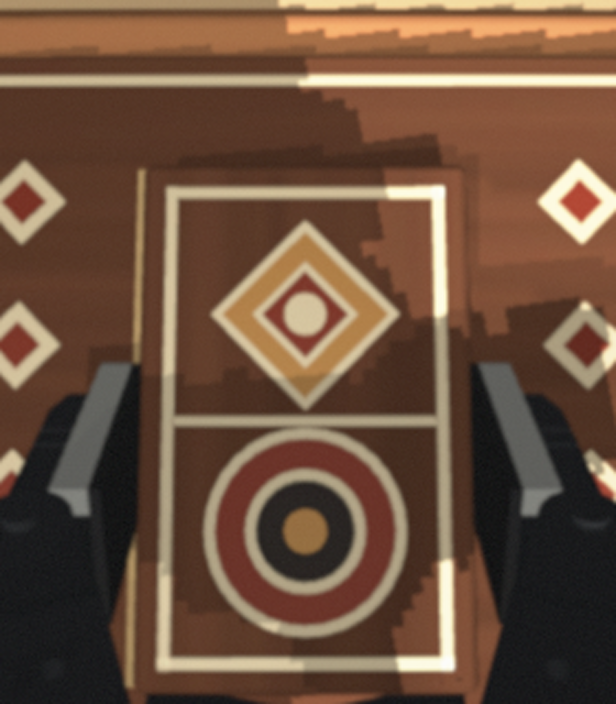

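```bash
python3 - <<'E'
from h import *
for i in range(5):
    viewer.camera('top'); o=get_obs();print(o['time'],o['ee_pos'].round(4) if hasattr(o['ee_pos'],'round') else o['ee_pos'],np.round(o['wrist_force'],1))
snap('scene','s24');crop('s24',180,180,340,290,5,'s24c');w=snap('wrist','w24')
tilefit('w23',[(167,187),(445,187),(454.5,670),(157,670)])
E
```

```text
20.2 [ 0.5034 -0.0876  0.109 ] [-10.5  -0.3  19.2]
20.25 [ 0.5034 -0.0876  0.109 ] [-9.3  0.7 18.9]
20.3 [ 0.5034 -0.0876  0.109 ] [-9.3  0.5 19.5]
20.35 [ 0.5034 -0.0876  0.109 ] [-9.   0.1 19.2]
20.4 [ 0.5034 -0.0876  0.109 ] [-9.4  1.  19.5]
w23 topc [ 0.5011 -0.0869  0.1208] n [-0.468  0.061  0.882] slope 28.17 yaw -7.25 under [ 0.5086 -0.0879  0.1067] [0.05076223]
```

View pics/s24c.png

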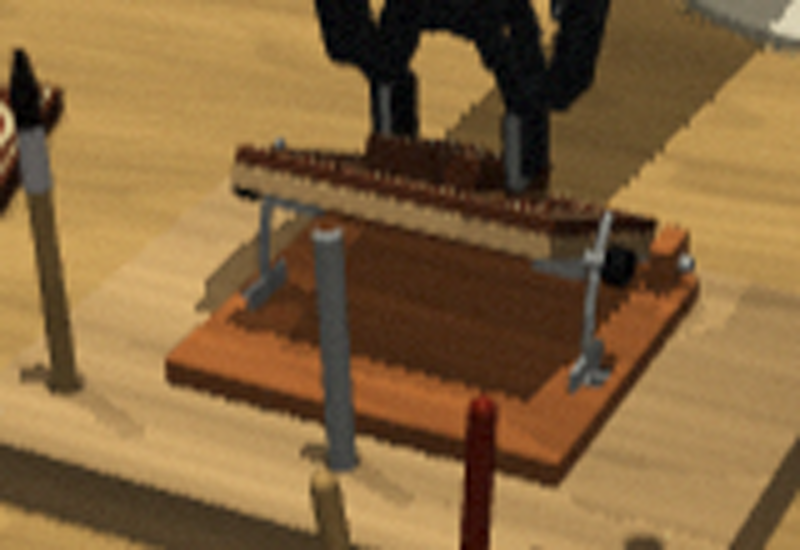

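View pics/w24.png

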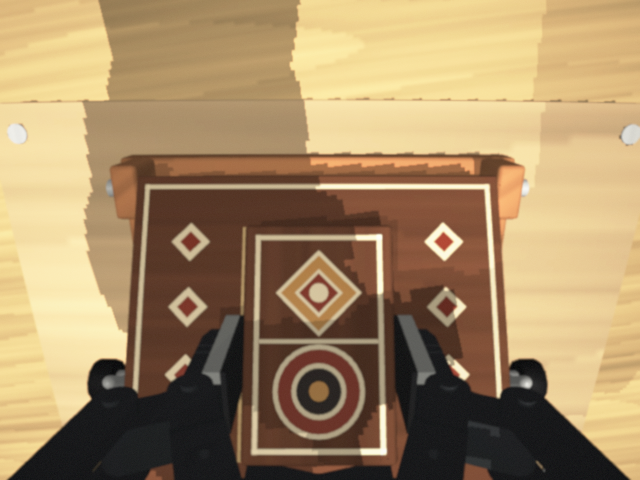

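```bash
python3 -c "
from workcell import job_done,get_obs
print(job_done()); o=get_obs(); print(o['time'],o['ee_pos'],o['wrist_force'],o['opening'])"
```

```text
the job is handed in; nothing more can be done
None
the job is handed in; nothing more can be done
```

The job is handed in after about 20.5 s of robot time, with the peg moved and the tile held pressed on the panel; no verdict was reported.

- **Peg:** I moved the steel peg from the left outer hole to the middle hole. It stopped at the same height as in its first hole, with about 9 N pushing back, so it is fully down. I then let it go.
- **Tile:** I gripped the dark carved tile across its 54 mm width and lowered it, so that its upper end met the panel first and it swung flat.
    - **Fit:** the last fit put its underside centre within about 2 mm of the measured field centre. Its slope was 28.2° against 27.6° for the panel, and its yaw −7.25° against −7.2°.
    - **Grip and press:** it is still gripped with 20 N at a 53 mm opening. The wrist force held steady over the last 0.3 s at about 19 N up and 9 N towards the robot, roughly 21 N against the face.
- **Rest of the scene:** in the last pictures the stand, peg and brush stand where they were before the press. I did not check the items farther away again at the end.

**Small disagreements in the checks:**
- The tool ended 3 mm lower than I had predicted. About half of that matches the camera calibration error, and I estimate the fingertips still clear the panel by about 2 mm.
- Bare field shows along the tile's left edge but not its right, so the tile may sit about 0.5 to 1 mm to the left of centre.

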